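# Press a snap back into a watch case on a screw press

### The job

Close the gold watch case: its steel back has only been laid in and stands proud. Stand the case, back up, between the four pegs of the press's shuttle, push the shuttle fully home under the die, then screw the T-bar down clockwise (seen from above) until it stops and the back is fully home. Finally unscrew about half a turn so that the die is clear of the back; leave the closed case in the press and do not disturb the other things on the bench.

Things in the scene. Friction and masses are not known exactly. Their poses are not given: they have to be found in the camera images.
- press: small grey cast bench screw press, fixed to the bench in a different place each time. Origin at bench level on the axis of its screw; z up. Seen along its own axes the column stands behind the screw (+x) and the slideway of the shuttle runs to +y. Footprint: x -46 to +95, y -51 to +171 mm. The arm over the shuttle is 74 to 98 mm high (a collar round the screw to 110 mm) and covers a 24 mm radius round the screw and back to the column.
- shuttle (a joint): position of the press's shuttle (m): 0 = fully home, against its stop, with the pad centred under the die; grows as it is pulled out along the press's +y, 0.105 fully out. Takes about 3 N to slide and stays where it is left. The load is put in while the shuttle stands out.
- nest (a point): centre of the top of the round white pad (62 mm across) on the shuttle, 35 mm above the bench; axes as the press. Round it stand four brass pegs, 6 mm thick and 5.5 mm tall, on the diagonals of the press's x and y axes, on a circle of 27.8 mm radius: a 44 mm watch case fits between them with about 2.8 mm to spare all round, and the 33 mm gaps between pegs lie along the press's x and y axes. The metal beside the pad is 31 to 32 mm above the bench.
- knob (a point): middle of the upright black knob (15 mm thick; this point is 53 mm above the bench, the knob's top 62 mm, its foot 27 mm) at the end of the shuttle's pull rod, 95 mm along the press's +y from the pad's centre; it moves with the shuttle.
- tbar (a joint): turn of the press's T-bar (rad): grows clockwise seen from above, which lowers the die by 12 mm a turn; it turns both ways and stays where it is left. 0 = highest, 9.74 = the stop, where the die holds a back fully home. Turning takes 2 to 4 N at a ball.
- tbar_mid (a point): centre of the T-bar on the screw's axis, at the height of the bar (about 136 mm above the bench at the stop, 155 mm at the top). Its x axis lies along the bar. Bar 8 mm thick, hub 23 mm.
- ball_a (a point): centre of the black ball (17 mm) at one end of the T-bar, 48 mm from the screw's axis along the bar's +x.
- ball_b (a point): centre of the ball at the other end, 48 mm along the bar's -x.
- die_face (a point): centre of the flat lower face of the press's white round die (30 mm across), which moves up and down with the screw; 61 mm above the bench at joint 0, about 42.5 mm at the stop.
- watch_case: gold-coloured round watch case ring, 44 mm outside, 6 mm high, with a small crown knob that sticks out 4 mm toward its own -y; lies flat, z up, on a white card mat (2 mm above the bench level of the press). About 55 g with its back. Origin on its underside, 2 mm off the ring's centre toward the crown.
- case_mid (a point): centre of the ring on its underside, axes as the case. Two neighbours stand close along the case's +y and -y: take it across its x axis.
- case_back (a joint): how far the steel back stands proud of its seat in the case (m): 0.003 at most, 0 = fully home. Stiff: about 20 N pushes it in, and only the press may do it.
- back_top (a point): centre of the flat top of the round steel back (38 mm across, narrower than the ring): 8 mm above the case's underside when home, up to 11 mm when proud.
- loupe: black eye loupe, 36 mm round, 27 mm tall, loose, near the case; leave it alone.
- blower: cream rubber dust blower bulb, 35 mm round, 51 mm tall, loose, near the case; leave it alone.
- dome: clear glass dust dome, 93 mm round, 60 mm tall, loose; leave it alone.
- parts_box: small clear box, 39x36x15 mm, loose; leave it alone.
- oil_jar: glass oil jar with a white lid and pump, 74 mm round, 118 mm tall, loose, behind the case; leave it alone.

How it is judged:
On the way, in this order (a step that is already met when the one before it is completed fails the run):
1. the case stands flat between the four pegs of the shuttle's pad, let go (horizontal distance between case_mid and nest below 0.005 m and z of case_mid in the frame of nest below 0.0025 m and angle between watch_case's own z axis and vertical below 0.08 rad and contact force between the fingers and watch_case below 0.1 N and value of joint shuttle above 0.01 m), for 0.1 s.
2. the shuttle is fully home with the case on it (value of joint shuttle below 0.003 m and horizontal distance between case_mid and nest below 0.005 m), for 0.1 s.
3. the back is pressed fully home (value of joint case_back below 0.0008 m), for 0.1 s.
4. the screw is backed off, the die clear of the back (z of die_face in the frame of back_top above 0.002 m), for 0.1 s.
At the end, for the whole second after the job is handed in: The back is home in the case (within 0.8 mm), the case lies flat between the pegs (centre within 5 mm of the pad's), the shuttle is home (within 3 mm) and the die stands more than 2 mm above the back (all of step 2 and value of joint case_back below 0.0008 m and z of die_face in the frame of back_top above 0.002 m and z of case_mid in the frame of nest below 0.0025 m and angle between watch_case's own z axis and vertical below 0.08 rad and linear speed of watch_case below 0.02 m/s); the robot touches nothing.
It fails at once if the back is pushed in before the shuttle is home under the die (value of joint case_back below 0.0018 m and value of joint shuttle above 0.004 m).
It fails at once if the watch case is tipped over (angle between watch_case's own z axis and vertical above 0.7 rad).
It fails at once if the loupe, the blower, the glass dome, the clear box or the oil jar is disturbed (moved more than 15 mm) (distance of any of loupe, blower, dome, parts_box, oil_jar from where it was at the start of the episode above 0.015 m).
It also fails if it takes over 72 s, if anything falls off the work surface, if the arm or the gripper's body presses on something with over 40 N, if the wrist force passes 120 N, or if a joint passes its speed limit or range.

### The arm

A 6-joint arm with a two-finger parallel gripper is mounted at the origin on a cart in front of the work surface, level with it; the furniture and walls round the work are solid. World frame = base frame: x ahead of the robot, y to its left, z up, the work surface at z = 0. Lengths are in m, angles in rad, forces in N, time in s.
With the tool pointing down it reaches from about 0.425 to 0.95 m from the base axis. Payload 3.5 kg.
Tool frame: the origin (TCP) lies midway between the tips of the shut fingers; the grasp point (between the pads) lies 19 mm behind it; y points along the fingers, x is the direction in which the jaws open and shut, and the axes are right-handed (so a half turn about y gives the same grasp; the last joint's range is limited). The gripper opens to 85 mm and grips with 20 to 120 N. Pads are 22 mm wide; open, the fingers measure 114 mm over their backs; the gripper's body (76 mm by 85 mm) begins 54 mm behind the grasp point. The pads swing forward as they close: fully open they stand 13 mm farther back than shut.
Start: joints at [0.968, 0.286, 1.577, -0, 1.279, -0.15], TCP at [0.295, 0.607, 0.231] pointing down, gripper open.
Joint ranges: [-2.77, 2.77], [-0.9, 2.22], [0.21, 2.48], [-1.53, 4.67], [0.24, 2.81], [-2.84, 2.84]. Speed limits (rad/s): [2.79, 2.79, 3.14, 3.14, 3.14, 3.14].

### API

Orientations are given as a unit quaternion [x, y, z, w].
In Python, from plant import ctrl, viewer gives the robot as it stands.
- The arm moves only by the tool step_arm, never from a script. Its argument "rows" is a list of rows, each a list of 3 entries, a list of its own where there are three numbers: the turn, a rotation vector about the tool's x, y, z in degrees, then the shift along the tool's x, y, z in mm, then the closure, from 0 (fully open) to 1 (shut). A call has 1 to 10 rows; each row is the pose to reach, as a shift and turn from the pose commanded when the call began, along the tool's axes at that moment; what a row does not reach only later rows make up. A row lasts 1/12 s, in which the tool goes at most 41.7 mm and 7.16 degrees, less where a joint would pass 70% of its speed; a pose out of reach is approached as far as the arm can. A call with a gripper value outside its range is refused whole. The fingers move at their own pace and stop on an object; "newtons" is the grip in N (left out, the last holds). Time passes only in rows, so rows that repeat a pose let the fingers close. It gives the time, the measured TCP pose, the force and the opening at its end, in the units of the state.
- ctrl.get_state(): the state, without advancing time (a new reading comes with each control period).
- viewer.read_camera(name): name is "side" or "top" or "wrist"; returns (picture, depth): 400x640x3 uint8, red, green, blue; 400x640 float32, m along the optical axis (not along the pixel's ray), 0 where there is no reading.
- viewer.calibration(name): a dict with "K" (3x3 intrinsics, pixels), "R" (3x3) and "t" (3): a world point X has camera coordinates R X + t. Camera axes: x right, y down, z forward; pixel columns grow to the right and rows downward; lengths in m; the calibration is good to about 2 mm. A picture is of the moment at which its call begins: read the wrist's pose just before it. calibration takes no time and is no camera call; for the wrist camera it gives the pose at the moment of the call.
- ctrl.sign_off(): hands the job in, once; it reports no verdict.
The state is a dict: "time": time; "qpos": joint angles; "dq": joint speeds; "joint_efforts": joint torques, N m; "eef_pos": TCP position; "tcp_rot": TCP orientation; "contact_force": force on the tool from outside, world axes, zero at the start; "wrist_torque": the same for the moment, N m; "opening": opening from 0.0 (shut) to 1.0 (fully open).
Only numpy, scipy, OpenCV 4.12 (cv2) and the standard library are available. Lean on these libraries where they do the work, as an engineer would, in place of code of your own. Each camera call takes 0.05 s, during which the arm holds its last target.

## Working session

There is one attempt and no reset: what is moved stays moved. The work goes in short steps, Python scripts to look and compute and a tool call to move; the robot and the scene stay as the last step left them, time stands still between calls to the robot, and variables do not carry over. Pictures are saved under pics/ and viewed, and the job is handed in when it is done.

Besides the shell and the picture viewer there is one more tool, called as a command line: name --argument value ..., lists and objects as JSON in quotes. step_arm: Moves the arm, as the interface text tells. Its arguments: {"type":"object","properties":{"rows":{"type":"array"},"newtons":{"type":"number"}},"required":["rows"]}

```bash
ls; mkdir -p pics; python3 - <<'E'
from plant import ctrl, viewer
import cv2,numpy as np,pickle
print(ctrl.get_state())
for n in ["top","side","wrist"]:
    c=viewer.calibration(n); p,d=viewer.read_camera(n)
    pickle.dump((c,p,d),open(f"pics/{n}0.pkl","wb"))
    cv2.imwrite(f"pics/{n}0.png",p[:,:,::-1]); print(n,c)
E
```

```text
pics
{'time': 0.0, 'qpos': array([ 9.68025146e-01,  2.87194287e-01,  1.57817465e+00,  5.00489165e-06,
        1.27862211e+00, -1.50017251e-01]), 'dq': array([-0.00037083,  0.0003925 , -0.00034525, -0.0006942 ,  0.00065933,
       -0.00198231]), 'joint_efforts': array([ 1.63016884e-03, -4.05979121e+01, -2.92626053e+01, -4.43257591e-06,
        5.77632964e-03,  6.62724148e-06]), 'eef_pos': array([0.29487797, 0.60644822, 0.22992938]), 'tcp_rot': array([ 0.59980271,  0.37423939, -0.37579677, -0.59913136]), 'contact_force': array([-0.45421661,  1.03077375, -0.12173669]), 'wrist_torque': array([ 0.01582661,  0.02141027, -0.02056135]), 'opening': 0.9998642786108475}
top {'K': array([[436.96897836,   0.        , 320.6161883 ],
       [  0.        , 436.96897836, 185.36304323],
       [  0.        ,   0.        ,   1.        ]]), 'R': array([[-0.05079018, -0.99870507, -0.00292329],
       [-0.97451792,  0.05020003, -0.21862019],
       [ 0.21848384, -0.00825496, -0.97580565]]), 't': array([0.26004892, 0.57463855, 1.13208402])}
side {'K': array([[410.02702045,   0.        , 323.79442665],
       [  0.        , 410.02702045, 198.8928941 ],
       [  0.        ,   0.        ,   1.        ]]), 'R': array([[-0.99994129, -0.00326723, -0.01033168],
       [ 0.00780639,  0.44406248, -0.89596181],
       [ 0.00751522, -0.89598986, -0.44401091]]), 't': array([ 0.56906387, -0.02384904,  1.19122885])}
wrist {'K': array([[358.36598681,   0.        , 318.30762209],
       [  0.        , 358.36598681, 197.10825392],
       [  0.        ,   0.        ,   1.        ]]), 'R': array([[ 0.43815546,  0.89889725, -0.00187882],
       [ 0.86501496, -0.42106969,  0.27285423],
       [ 0.24447681, -0.12117778, -0.96205355]]), 't': array([-0.67408013, -0.03495245,  0.37935286])}
```

View pics/top0.png

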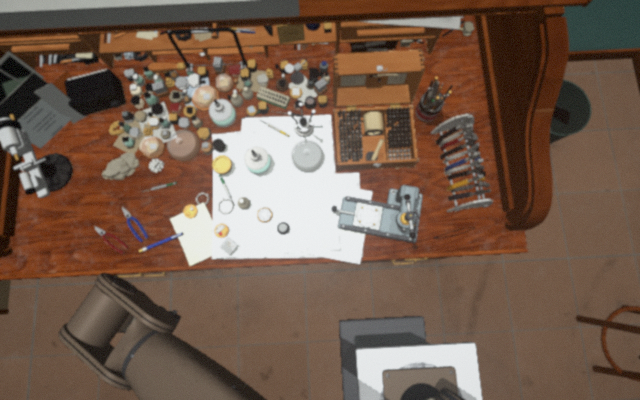

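View pics/side0.png

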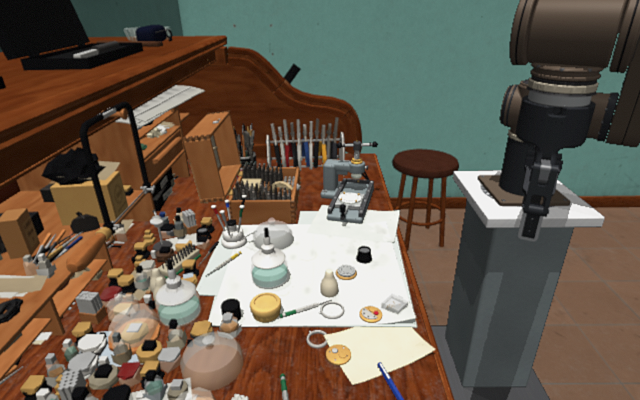

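View pics/wrist0.png

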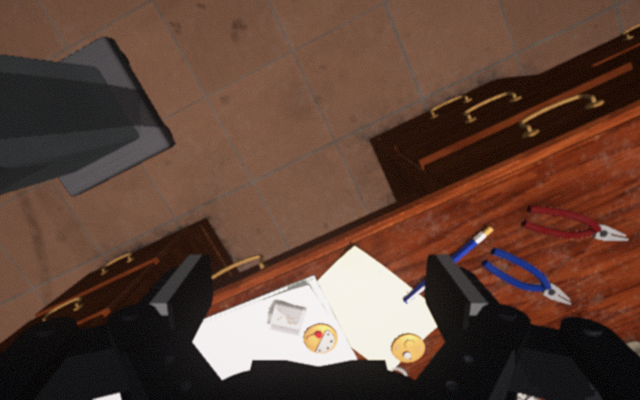

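```bash
cat > h.py <<'E'
import cv2,numpy as np,pickle
from scipy.spatial.transform import Rotation as Rn
def ray(c,u,v,z):
    K,R,t=c["K"],c["R"],c["t"]; o=-R.T@t
    d=R.T@np.linalg.inv(K)@np.array([u,v,1.]); s=(z-o[2])/d[2]; return o+s*d
def dep(c,d,u,v):
    K,R,t=c["K"],c["R"],c["t"]; zz=d[int(round(v)),int(round(u))]
    return R.T@(np.linalg.inv(K)@np.array([u,v,1.])*zz-t)
def proj(c,X):
    x=c["K"]@(c["R"]@np.array(X)+c["t"]); return x[:2]/x[2]
E
python3 - <<'E'
from h import *
for n,(u0,v0,w,h,s) in {"top":(200,160,240,110,3.33),"side":(310,130,120,190,3.1)}.items():
    c,p,d=pickle.load(open(f"pics/{n}0.pkl","rb"))
    q=cv2.resize(p[v0:v0+h,u0:u0+w,::-1],None,fx=s,fy=s,interpolation=cv2.INTER_CUBIC); cv2.imwrite(f"pics/{n}0z.png",q); print(q.shape)
c,p,d=pickle.load(open("pics/top0.pkl","rb"))
for u,v in [(264,214),(283,228),(244,203),(406,218),(335,210),(370,216),(257,230),(230,245)]: print(u,v,dep(c,d,u,v).round(3))
E
```

```text
(366, 799, 3)
(589, 372, 3)
264 214 [0.525 0.394 0.011]
283 228 [0.48  0.34  0.029]
244 203 [0.554 0.445 0.038]
406 218 [0.473 0.024 0.156]
335 210 [0.518 0.195 0.06 ]
370 216 [0.5   0.098 0.034]
257 230 [0.482 0.416 0.001]
230 245 [0.442 0.489 0.017]
```

View pics/top0z.png

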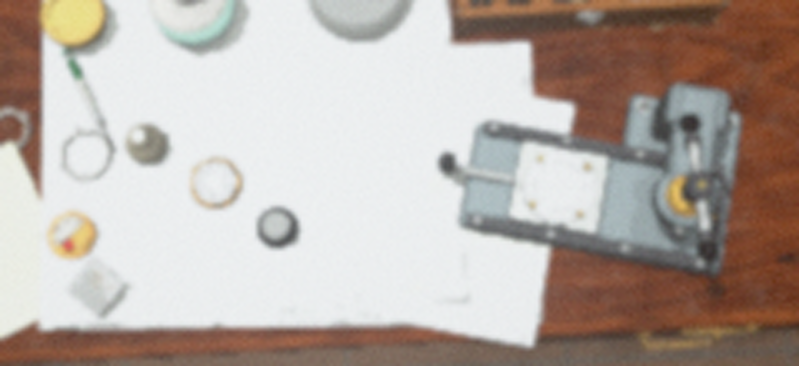

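View pics/side0z.png

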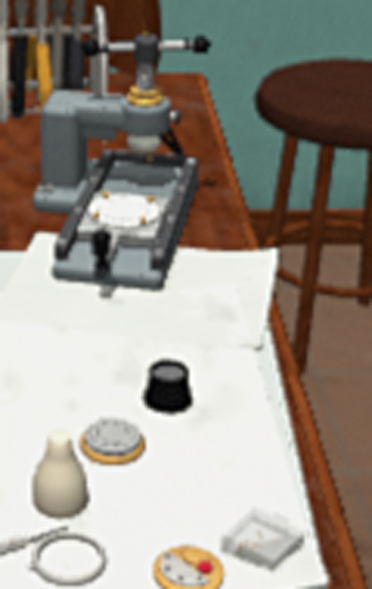

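```bash
cat >> h.py <<'E'
def toolpose(yaw,p,tilt=None):
    # tool y down, tool x at yaw
    x=np.array([np.cos(yaw),np.sin(yaw),0]); y=np.array([0,0,-1.]); z=np.cross(x,y)
    return np.array(p,float),Rn.from_matrix(np.c_[x,y,z])
def delta(s,p,R):
    R0=Rn.from_quat(s["tcp_rot"]); return (R0.inv()*R).as_rotvec(degrees=True).round(2),(R0.inv().apply(p-s["eef_pos"])*1000).round(1)
def yaw(s):
    x=Rn.from_quat(s["tcp_rot"]).as_matrix()[:,0]; return np.arctan2(x[1],x[0])
def show(s):
    print("t",round(s["time"],2),"p",s["eef_pos"].round(4),"yaw",np.degrees(yaw(s)).round(2),"ydir",Rn.from_quat(s["tcp_rot"]).as_matrix()[:,1].round(3),"F",s["contact_force"].round(2),"op",round(s["opening"],3),"q",s["qpos"].round(2))
E
python3 - <<'E'
from h import *
from plant import ctrl
s=ctrl.get_state(); show(s)
for y in (-35,145):
  p,R=toolpose(np.radians(y),[0.525,0.394,0.2]); print(y,delta(s,p,R))
# camera in tool frame
c,_,_=pickle.load(open("pics/wrist0.pkl","rb"))
R0=Rn.from_quat(s["tcp_rot"]); o=-c["R"].T@c["t"]; print("cam pos tool",R0.inv().apply(o-s["eef_pos"]), "axes", (R0.inv().as_matrix()@c["R"].T).round(3))
E
```

```text
t 0.15 p [0.295  0.6066 0.2303] yaw 64.06 ydir [-0.001 -0.002 -1.   ] F [-0.19  0.98 -1.01] op 0.998 q [ 0.97  0.29  1.58 -0.    1.28 -0.15]
-35 (array([ 8.000e-02,  9.906e+01, -9.000e-02]), array([ -90.5,   30.3, -299.8]))
145 (array([-8.000e-02, -8.094e+01, -8.000e-02]), array([ -90.5,   30.3, -299.8]))
cam pos tool [ 8.42026809e-05 -1.42957134e-01  6.93101242e-02] axes [[ 1.    -0.001 -0.   ]
 [ 0.    -0.273  0.962]
 [-0.001 -0.962 -0.273]]
```

step_arm --rows '[[[0,99,0],[-90,30,-300],0],[[0,99,0],[-90,30,-300],0],[[0,99,0],[-90,30,-300],0],[[0,99,0],[-90,30,-300],0],[[0,99,0],[-90,30,-300],0],[[0,99,0],[-90,30,-300],0],[[0,99,0],[-90,30,-300],0],[[0,99,0],[-90,30,-300],0],[[0,99,0],[-90,30,-300],0],[[0,99,0],[-90,30,-300],0]]'

```text
time: 0.98
eef_pos: [0.5269, 0.3928, 0.2003]
tcp_rot: [0.706, -0.051, 0.05, -0.705]
contact_force: [0.2, -0.3, 0.6]
opening: 0.996
```

```bash
python3 - <<'E'
from h import *
from plant import ctrl
s=ctrl.get_state(); show(s)
p,R=toolpose(np.radians(-35),[0.525,0.394,0.2]); print(delta(s,p,R))
E
```

```text
t 0.98 p [0.5269 0.3928 0.2003] yaw -8.12 ydir [-0.001 -0.001 -1.   ] F [ 0.22 -0.25  0.65] op 0.996 q [0.49 0.27 1.65 0.   1.22 0.63]
(array([ 0.07, 26.88, -0.06]), array([-2. ,  0.3,  0.9]))
```

step_arm --rows '[[[0,27,0],[-2,0,1],0],[[0,27,0],[-2,0,1],0],[[0,27,0],[-2,0,1],0],[[0,27,0],[-2,0,1],0],[[0,27,0],[-2,0,1],0],[[0,27,0],[-2,0,1],0]]'

```text
time: 1.48
eef_pos: [0.5236, 0.3959, 0.2009]
tcp_rot: [0.676, -0.209, 0.209, -0.675]
contact_force: [0.3, 0.3, 0.5]
opening: 0.998
```

```bash
cat >> h.py <<'E'
def snap(name,tag,crop=None,sc=1):
    from plant import ctrl,viewer
    s=ctrl.get_state(); c=viewer.calibration(name); p,d=viewer.read_camera(name)
    pickle.dump((c,p,d,s),open(f"pics/{tag}.pkl","wb"))
    q=p
    if crop: u,v,w,h=crop; q=p[v:v+h,u:u+w]
    cv2.imwrite(f"pics/{tag}.png",cv2.resize(q,None,fx=sc,fy=sc,interpolation=cv2.INTER_CUBIC)[:,:,::-1]); show(s)
    return c,p,d,s
E
python3 -c "
from h import *
snap('wrist','w1')"
```

```text
t 1.48 p [0.5236 0.3959 0.2009] yaw -34.41 ydir [-0.001 -0.    -1.   ] F [0.33 0.27 0.51] op 0.998 q [ 0.49  0.27  1.65 -0.    1.22  1.09]
```

View pics/w1.png

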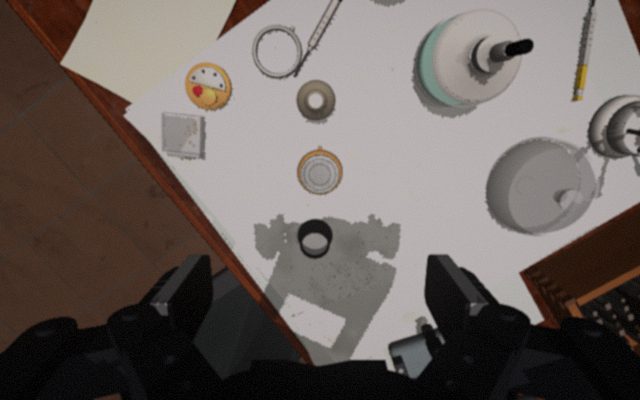

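```bash
python3 - <<'E'
from h import *
c,p,d,s=pickle.load(open("pics/w1.pkl","rb"))
q=p[135:205,280:360]; cv2.imwrite("pics/w1z.png",cv2.resize(q,None,fx=7,fy=7,interpolation=cv2.INTER_CUBIC)[:,:,::-1])
hsv=cv2.cvtColor(p,cv2.COLOR_RGB2HSV).astype(int)
m=((hsv[:,:,1]>60)&(hsv[:,:,0]<30)&(hsv[:,:,2]>80)).astype(np.uint8); m[:130]=0;m[205:]=0;m[:,:285]=0;m[:,355:]=0
pts=np.argwhere(m)[:,::-1]; print(len(pts))
# map to world at z~0.007, circle fit
W=np.array([ray(c,u,v,0.007)[:2] for u,v in pts])
from scipy.optimize import least_squares
r=least_squares(lambda x:np.hypot(W[:,0]-x[0],W[:,1]-x[1])-x[2],[0.525,0.394,0.02],loss="soft_l1",f_scale=.001); print(r.x)
ctr,ax,an=cv2.fitEllipse(cv2.convexHull(pts.astype(np.int32)))if 0 else cv2.minEnclosingCircle(pts.astype(np.float32))+(0,)
for u,v in [(320,172),(315,237),(316,100)]: print(dep(c,d,u,v))
cx=r.x[:2]
# crown: points radius >0.0235
rr=np.hypot(*(W-cx).T); print(np.sort(rr)[-15:].round(4)); k=rr>0.0235; 
if k.any(): print("crown dir",np.degrees(np.arctan2(*(W[k]-cx).mean(0)[::-1])))
t=proj(c,[r.x[0],r.x[1],.007]);print(t)
E
```

```text
406
[0.52323411 0.39383573 0.02019255]
[0.52492573 0.39524215 0.01365307]
[0.48658924 0.34778371 0.02520415]
[0.55928939 0.45137656 0.05286713]
[0.0222 0.0223 0.0228 0.0228 0.0228 0.0228 0.0237 0.0237 0.0238 0.0238
 0.0247 0.0247 0.0247 0.0256 0.0256]
crown dir 55.59045696185869
[319.33582989 172.74473974]
```

View pics/w1z.png

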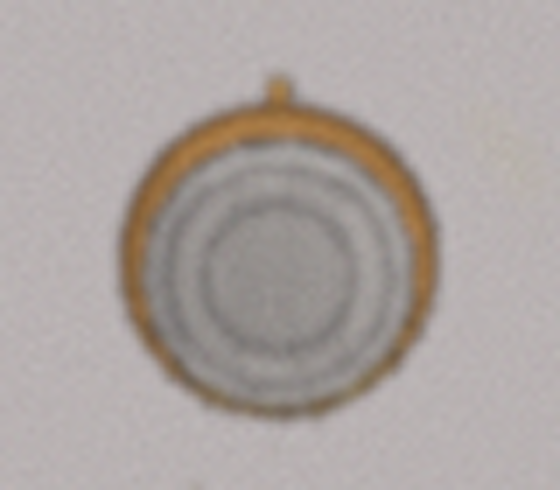

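```bash
python3 - <<'E'
from h import *
from plant import ctrl
c,p,d,s=pickle.load(open("pics/w1.pkl","rb"))
w=ray(c,319.9,172.1,.0065); print(w)
s=ctrl.get_state(); print(delta(s,*toolpose(np.radians(-34.4),[w[0],w[1],0.04])))
E
```

```text
[0.52397904 0.39396182 0.0065    ]
(array([ 0.03, -0.03, -0.01]), array([  1.4, 161. ,  -1.4]))
```

step_arm --rows '[[[0,0,0],[1.4,161,-1.4],0.25],[[0,0,0],[1.4,161,-1.4],0.25],[[0,0,0],[1.4,161,-1.4],0.25],[[0,0,0],[1.4,161,-1.4],0.25],[[0,0,0],[1.4,161,-1.4],0.25],[[0,0,0],[1.4,161,-1.4],0.25],[[0,0,0],[1.4,161,-1.4],0.25]]'

```text
time: 2.12
eef_pos: [0.5257, 0.395, 0.0427]
tcp_rot: [-0.674, 0.209, -0.211, 0.676]
contact_force: [0.6, 0.2, 0.1]
opening: 0.75
```

```bash
python3 -c "
from h import *
c,p,d,s=snap('wrist','w2')
print(delta(s,*toolpose(np.radians(-34.4),[.524,.394,0.003])))"
```

```text
t 2.12 p [0.5257 0.395  0.0427] yaw -34.52 ydir [ 0.003  0.002 -1.   ] F [0.62 0.15 0.09] op 0.75 q [0.49 0.45 1.73 0.   0.95 1.09]
(array([-0.18, -0.12,  0.09]), array([-0.9, 39.7, -1.9]))
```

View pics/w2.png

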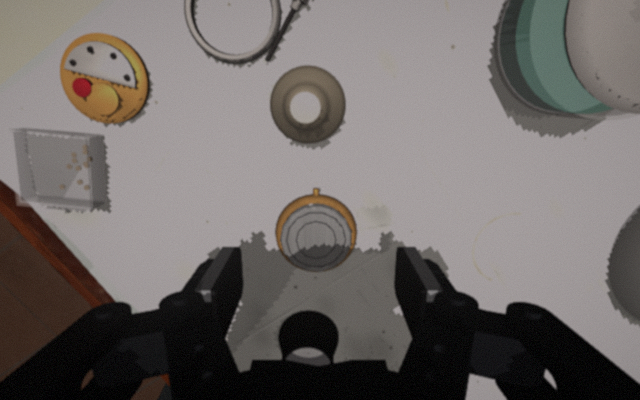

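```bash
python3 -c "
from h import *
from plant import ctrl
c,p,d,s=pickle.load(open('pics/w2.pkl','rb'))
w=ray(c,316,232.5,.0065);print(w)
s=ctrl.get_state();show(s)
print(delta(s,*toolpose(np.radians(-34.4),[w[0],w[1],0.003])))"
```

```text
[0.52388031 0.39481484 0.0065    ]
t 2.17 p [0.5265 0.3954 0.0441] yaw -34.53 ydir [ 0.005  0.003 -1.   ] F [0.82 0.2  0.14] op 0.745 q [0.49 0.45 1.73 0.   0.95 1.09]
(array([-0.31, -0.13,  0.16]), array([-1.9, 41.1, -2.2]))
```

step_arm --rows '[[[0,0,0],[-1,10,-1],0.25],[[0,0,0],[-1,20,-1],0.25],[[0,0,0],[-1,30,-1],0.25],[[0,0,0],[-1,34,-1],0.25],[[0,0,0],[-1,34,-1],0.25],[[0,0,0],[-1,34,-1],0.25],[[0,0,0],[-1,34,-1],0.25]]'

```text
time: 2.75
eef_pos: [0.523, 0.394, 0.0065]
tcp_rot: [-0.675, 0.21, -0.21, 0.675]
contact_force: [-0.1, -0.1, -0.4]
opening: 0.751
```

```bash
python3 -c "
from h import *
c,p,d,s=snap('wrist','w3')
print(delta(s,*toolpose(np.radians(-34.4),[.524,.3945,0.003])))"
```

```text
t 2.75 p [0.523  0.394  0.0065] yaw -34.56 ydir [ 0.  0. -1.] F [-0.1  -0.07 -0.43] op 0.751 q [0.49 0.5  1.74 0.   0.9  1.09]
(array([-0.02, -0.16,  0.01]), array([0.5, 3.5, 1. ]))
```

View pics/w3.png

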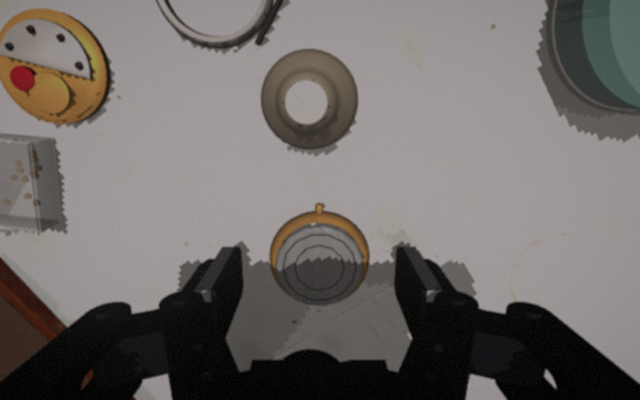

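```bash
python3 -c "
from h import *
c,p,d,s=pickle.load(open('pics/w3.pkl','rb'))
w=ray(c,319.5,258,.0075);print(w)
print(delta(s,*toolpose(np.radians(-34.4),[w[0],w[1],0.0025])))
R=Rn.from_quat(s['tcp_rot'])
for sx in(-1,1):
  for z in (-.011,.011):
    for b in (0,.004,.008): print(sx,z,b,proj(c,s['eef_pos']+R.apply([sx*.75*.0425,-b,z])).round(1))"
```

```text
[0.52406036 0.39507609 0.0075    ]
(array([-0.02, -0.16,  0.01]), array([0.3, 4. , 1.5]))
-1 -0.011 0 [247.2 282.8]
-1 -0.011 0.004 [245.5 287.5]
-1 -0.011 0.008 [243.7 292.3]
-1 0.011 0 [244.4 236.7]
-1 0.011 0.004 [242.5 240.4]
-1 0.011 0.008 [240.6 244.2]
1 -0.011 0 [390.5 282.7]
1 -0.011 0.004 [392.3 287.3]
1 -0.011 0.008 [394.2 292.1]
1 0.011 0 [393.3 236.6]
1 0.011 0.004 [395.2 240.2]
1 0.011 0.008 [397.3 244. ]
```

step_arm --rows '[[[0,0,0],[0.3,4.5,1.3],0.25],[[0,0,0],[0.3,4.5,1.3],0.25],[[0,0,0],[0.3,4.5,1.3],0.25],[[0,0,0],[0.3,4.5,1.3],0.7],[[0,0,0],[0.3,4.5,1.3],0.7],[[0,0,0],[0.3,4.5,1.3],0.7],[[0,0,0],[0.3,4.5,1.3],0.7],[[0,0,0],[0.3,4.5,1.3],0.7],[[0,0,0],[0.3,4.5,1.3],0.7],[[0,0,0],[0.3,4.5,1.3],0.7]]' --newtons 40

```text
time: 3.63
eef_pos: [0.5241, 0.395, 0.0024]
tcp_rot: [-0.675, 0.21, -0.21, 0.675]
contact_force: [-0.7, -0.7, 3.7]
opening: 0.471
```

```bash
python3 -c "
from h import *
c,p,d,s=snap('wrist','w4')"
```

```text
t 3.63 p [0.5241 0.395  0.0024] yaw -34.56 ydir [ 0.001  0.001 -1.   ] F [-0.73 -0.73  3.75] op 0.471 q [0.49 0.51 1.74 0.   0.89 1.09]
```

View pics/w4.png

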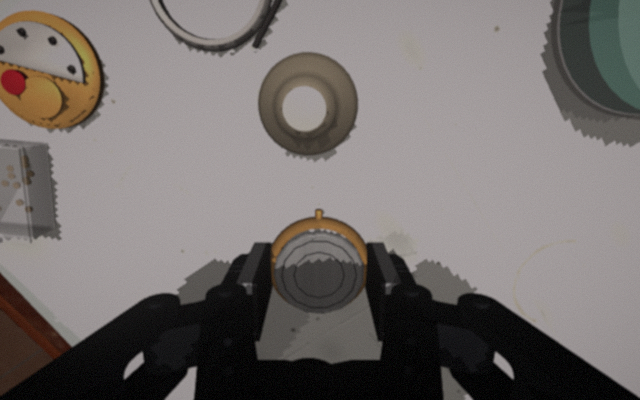

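step_arm --rows '[[[0,0,0],[0,-3,0],0.7],[[0,0,0],[0,-10,0],0.7],[[0,0,0],[0,-30,0],0.7],[[0,0,0],[0,-60,0],0.7],[[0,0,0],[0,-95,0],0.7],[[0,0,0],[0,-95,0],0.7],[[0,0,0],[0,-95,0],0.7]]'

```text
time: 4.27
eef_pos: [0.5255, 0.3957, 0.1003]
tcp_rot: [-0.674, 0.208, -0.212, 0.677]
contact_force: [-0.3, 0.9, -0.9]
opening: 0.468
```

```bash
python3 - <<'E'
from h import *
c,p,d,s=snap('wrist','w5')
# top-camera peg estimate
C,P,D,_=pickle.load(open("pics/top0.pkl","rb"))+(0,)
z=.0405
pg=[ray(C,200+u/3.33,160+v/3.33,z) for u,v in [(540,158),(587,162),(532,205),(580,214)]]
print(np.array(pg).round(4)); m=np.mean(pg,0);print(m)
y=-15.
print(delta(s,*toolpose(np.radians(y),[m[0],m[1]+.06,0.10])))
E
```

```text
t 4.27 p [0.5255 0.3957 0.1003] yaw -34.56 ydir [ 0.005  0.003 -1.   ] F [-0.25  0.86 -0.91] op 0.468 q [ 0.49  0.37  1.72 -0.    1.04  1.09]
[[0.5241 0.1188 0.0405]
 [0.5188 0.0802 0.0405]
 [0.4854 0.1282 0.0405]
 [0.4759 0.0893 0.0405]]
[0.50106742 0.10410627 0.0405    ]
(array([ -0.28, -19.56,   0.22]), array([ 111.3,   -0.5, -204.6]))
```

View pics/w5.png

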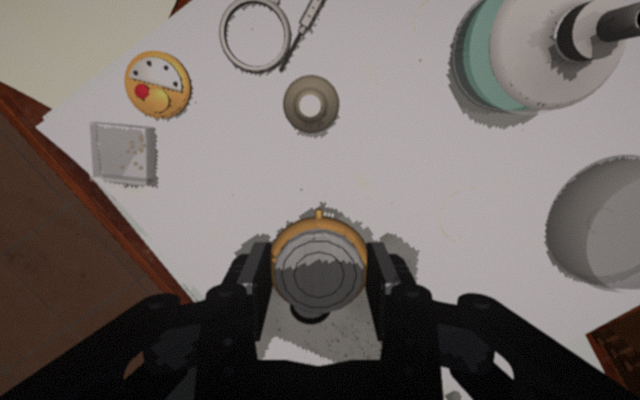

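```bash
python3 - <<'E'
from h import *
from plant import ctrl
s=ctrl.get_state(); show(s)
print(delta(s,*toolpose(np.radians(-13.5),[.492,.064,0.24])))
E
```

```text
t 4.32 p [0.524  0.3949 0.0978] yaw -34.56 ydir [ 0.001  0.001 -1.   ] F [-0.24  0.64 -0.52] op 0.469 q [ 0.49  0.38  1.72 -0.    1.04  1.09]
(array([ -0.07, -21.06,   0.06]), array([ 161.4, -142.5, -290.5]))
```

step_arm --rows '[[[0,0,0],[0,-30,0],0.7],[[0,-3,0],[16,-60,-30],0.7],[[0,-6,0],[32,-90,-60],0.7],[[0,-9,0],[50,-115,-90],0.7],[[0,-12,0],[68,-135,-120],0.7],[[0,-15,0],[86,-142,-155],0.7],[[0,-18,0],[105,-142,-190],0.7],[[0,-21,0],[124,-142,-223],0.7],[[0,-21,0],[143,-142,-257],0.7],[[0,-21,0],[161,-142,-290],0.7]]'

```text
time: 5.15
eef_pos: [0.4901, 0.0628, 0.2366]
tcp_rot: [0.702, -0.085, 0.082, -0.702]
contact_force: [0.2, -0.5, -0.2]
opening: 0.47
```

step_arm --rows '[[[0,0,0],[0,0,0],0.7],[[0,0,0],[0,0,0],0.7],[[0,0,0],[0,0,0],0.7],[[0,0,0],[0,0,0],0.7]]'

```text
time: 5.48
eef_pos: [0.4914, 0.0656, 0.2378]
tcp_rot: [-0.702, 0.084, -0.082, 0.702]
contact_force: [-0.3, -0.2, -1.0]
opening: 0.469
```

```bash
python3 -c "
from h import *
c,p,d,s=snap('wrist','w6')
cv2.imwrite('pics/w6z.png',cv2.resize(p[30:250,220:460],None,fx=2.7,fy=2.7,interpolation=cv2.INTER_CUBIC)[:,:,::-1])"
```

```text
t 5.48 p [0.4914 0.0656 0.2378] yaw -13.49 ydir [-0.002  0.001 -1.   ] F [-0.29 -0.15 -1.04] op 0.469 q [-0.07 -0.12  2.    0.    1.27  0.16]
```

View pics/w6.png

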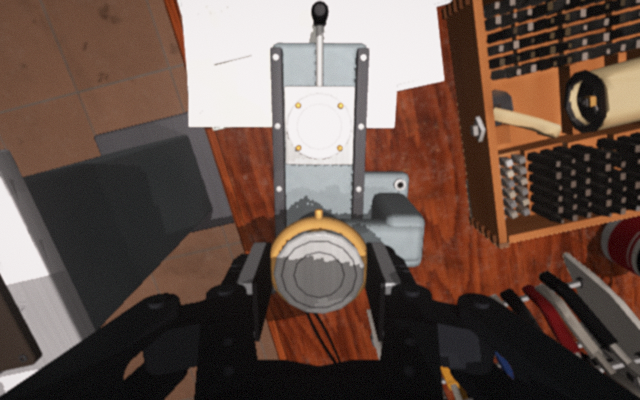

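View pics/w6z.png

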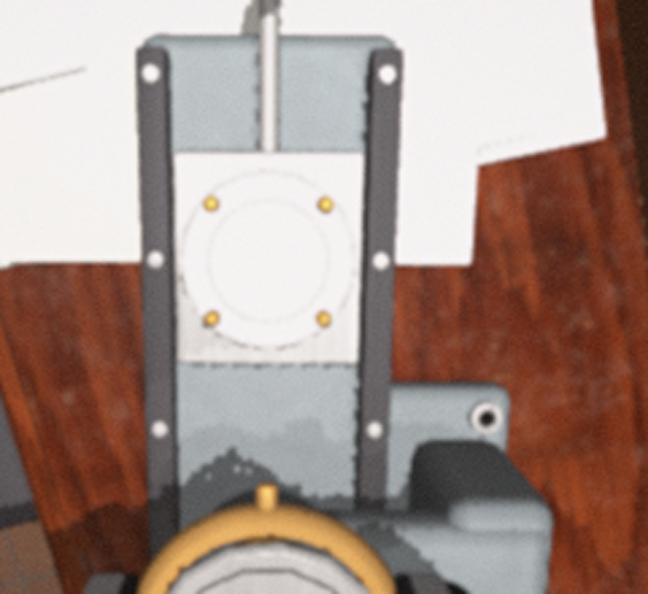

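```bash
python3 - <<'E'
from h import *
c,p,d,s=pickle.load(open("pics/w6.pkl","rb"))
f=lambda u,v:(220+(u+.5)/2.7-.5,30+(v+.5)/2.7-.5)
g=p.astype(int)
# refine peg centroids by gold mask
hsv=cv2.cvtColor(p,cv2.COLOR_RGB2HSV).astype(int)
pg=[]
for u,v in [(211,204),(326,204),(212,319),(324,319)]:
    a,b=f(u,v); a0,b0=int(round(a)),int(round(b))
    m=hsv[b0-4:b0+5,a0-4:a0+5,1].astype(float); m=np.clip(m-50,0,None)
    yy,xx=np.mgrid[b0-4:b0+5,a0-4:a0+5]; cc=(xx*m).sum()/m.sum(),(yy*m).sum()/m.sum()
    pg.append(ray(c,*cc,.0395)); print(np.round((a,b),1),np.round(cc,2),pg[-1].round(4))
pg=np.array(pg); m=pg.mean(0); 
print("nest",m, "rad",np.linalg.norm(pg-m,axis=1), "knob depth",dep(c,d,320,8))
ya=[np.degrees(np.arctan2(*(pg[i]-pg[j])[:2][::-1])) for i,j in[(0,2),(1,3)]]; xa=[np.degrees(np.arctan2(*(pg[i]-pg[j])[:2][::-1])) for i,j in[(1,0),(3,2)]]
print(ya,xa)
# rails/rod orientation: via screws
a=ray(c,*f(150,73),.035);b=ray(c,*f(159,429),.035);a2=ray(c,*f(387,73),.035);b2=ray(c,*f(374,429),.035)
print([np.degrees(np.arctan2(*(q)[:2][::-1])) for q in (a-b,a2-b2)])
R=Rn.from_quat(s["tcp_rot"])
for q in (0,.005): 
  w=ray(c,320,262,s["eef_pos"][2]+.002+q); print("case in tool",(R.inv().apply(w-s["eef_pos"])*1000).round(1))
print("nest from tcp (tool)",R.inv().apply(m-s["eef_pos"])*1000)
# crown angle in image
E
```

```text
[297.8 105.2] [297.7  104.98] [0.4868 0.1294 0.0395]
[340.4 105.2] [340.08 105.29] [0.5248 0.12   0.0395]
[298.2 147.8] [297.95 147.58] [0.4772 0.0913 0.0395]
[339.7 147.8] [339.32 147.66] [0.5155 0.082  0.0395]
nest [0.5010935  0.10568047 0.0395    ] rad [0.02771626 0.02767443 0.02785441 0.02774699] knob depth [0.52441403 0.19848401 0.06297764]
[np.float64(75.92075607191674), np.float64(76.35567038537114)] [np.float64(-13.948904051582247), np.float64(-13.640982034961537)]
[np.float64(76.14135051004006), np.float64(76.17466270837387)]
case in tool [ 0.5 -2.   0.2]
case in tool [ 0.5 -7.   2.6]
nest from tcp (tool) [  0.48452619 198.25366388  41.2535879 ]
```

```bash
python3 - <<'E'
from h import *
from scipy.optimize import least_squares
for t in ("w5","w6"):
    c,p,d,s=pickle.load(open(f"pics/{t}.pkl","rb"))
    R=Rn.from_quat(s["tcp_rot"])
    vv,uu=np.mgrid[205:325,260:380]; Z=d[vv,uu]
    X=(np.linalg.inv(c["K"])@np.array([uu.ravel(),vv.ravel(),np.ones(uu.size)]))*Z.ravel()
    W=c["R"].T@(X-c["t"][:,None]); T=R.inv().apply(W.T-s["eef_pos"])*1000
    k=(np.abs(T[:,1])<20)&(np.abs(T[:,0])<23)&(np.abs(T[:,2])<30)
    T=T[k]; h=np.histogram(-T[:,1],bins=np.arange(-4,20,1)); print(t,h[0])
    for lo,hi in((9,16),(5,9)):
        q=T[(-T[:,1]>lo)&(-T[:,1]<hi)]; print(lo,len(q),q.mean(0).round(2),np.percentile(q,[1,99],axis=0).round(1).tolist())
        if lo==9:
            print('tilt fit',np.linalg.lstsq(np.c_[q[:,0],q[:,2],np.ones(len(q))],q[:,1],rcond=None)[0].round(4))
E
```

```text
w5 [   0    0    0    0    1   12   92  135  251  657  547  130   70  421
 2799 2503  259   65   51   54   54   58   60]
9 6152 [-1.000e-02 -1.104e+01 -1.000e-02] [[-20.3, -14.8, -17.9], [20.0, -9.4, 16.4]]
tilt fit [-1.70000e-03  2.60000e-03 -1.10354e+01]
5 1404 [-0.19 -6.22  9.63] [[-20.8, -8.9, -14.4], [20.9, -5.0, 21.0]]
w6 [   0    0    0    0    0   23   81  128  236  603  619  132   55  308
 2469 2875  357   55   56   63   45   71   51]
9 6183 [ -0.   -11.15   0.12] [[-20.3, -15.0, -17.8], [20.0, -9.5, 16.6]]
tilt fit [-1.30000e-03  3.10000e-03 -1.11472e+01]
5 1409 [-0.3  -6.24  9.87] [[-20.7, -8.7, -14.8], [20.8, -5.0, 21.8]]
```

```bash
python3 - <<'E'
from h import *
c,p,d,s=pickle.load(open("pics/w6.pkl","rb"))
f=lambda u,v:(220+(u+.5)/2.7-.5,30+(v+.5)/2.7-.5)
for n,u,v in [("railL",155,200),("railL",155,320),("railR",380,200),("railR",380,320),("pad",268,260),("plate",190,350),("bed",268,400)]:
    a,b=map(lambda x:int(round(x)),f(u,v)); Z=np.median(d[b-1:b+2,a-1:a+2]); print(n,(c["R"].T@(np.linalg.inv(c["K"])@np.array([a,b,1.])*Z-c["t"])).round(4))
from plant import ctrl
s=ctrl.get_state(); show(s)
print(delta(s,*toolpose(np.radians(-13.8),[.5011,.1057,0.07])))
E
```

```text
railL [0.4676 0.1348 0.0321]
railL [0.4566 0.0947 0.0315]
railR [0.5437 0.1165 0.0314]
railR [0.5353 0.0758 0.0318]
pad [0.5014 0.106  0.0356]
plate [0.4663 0.0815 0.033 ]
bed [0.4887 0.0531 0.0185]
t 5.53 p [0.4915 0.0658 0.238 ] yaw -13.45 ydir [-0.002  0.    -1.   ] F [-0.02 -0.25 -0.23] op 0.47 q [-0.07 -0.12  2.    0.    1.27  0.16]
(array([-0.  ,  0.35, -0.09]), array([  0.3, 168. ,  41. ]))
```

step_arm --rows '[[[0,0.35,0],[0.3,10,20],0.7],[[0,0.35,0],[0.3,40,41],0.7],[[0,0.35,0],[0.3,80,41],0.7],[[0,0.35,0],[0.3,120,41],0.7],[[0,0.35,0],[0.3,150,41],0.7],[[0,0.35,0],[0.3,168,41],0.7],[[0,0.35,0],[0.3,168,41],0.7],[[0,0.35,0],[0.3,168,41],0.7],[[0,0.35,0],[0.3,168,41],0.7],[[0,0.35,0],[0.3,168,41],0.7]]'

```text
time: 6.37
eef_pos: [0.5035, 0.1049, 0.0731]
tcp_rot: [-0.702, 0.084, -0.087, 0.702]
contact_force: [-0.3, 0.2, -1.0]
opening: 0.469
```

```bash
python3 - <<'E'
from h import *
c,p,d,s=snap("wrist","w7")
print(delta(s,*toolpose(np.radians(-13.8),[.5011,.1057,0.0355])))
E
```

```text
t 6.37 p [0.5035 0.1049 0.0731] yaw -13.86 ydir [ 0.004  0.    -1.   ] F [-0.27  0.25 -1.01] op 0.469 q [0.01 0.13 2.08 0.   0.93 0.25]
(array([-0.06, -0.06,  0.24]), array([-2.7, 37.6,  0.2]))
```

View pics/w7.png

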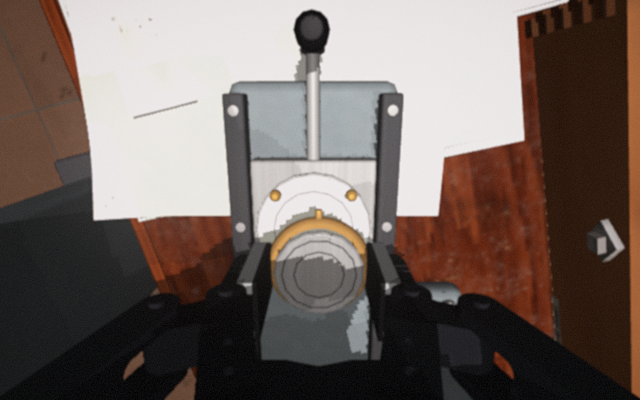

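step_arm --rows '[[[0,0,0],[0,5,0],0.7],[[0,0,0],[0,12,0],0.7],[[0,0,0],[0,19,0],0.7],[[0,0,0],[0,23,0],0.7],[[0,0,0],[0,23,0],0.7],[[0,0,0],[0,23,0],0.7],[[0,0,0],[0,23,0],0.7],[[0,0,0],[0,23,0],0.7],[[0,0,0],[0,23,0],0.7],[[0,0,0],[0,23,0],0.7]]'

```text
time: 7.25
eef_pos: [0.502, 0.1044, 0.0481]
tcp_rot: [-0.702, 0.085, -0.086, 0.702]
contact_force: [-0.2, 0.4, -0.3]
opening: 0.469
```

```bash
python3 - <<'E'
from h import *
c,p,d,s=snap("wrist","w8",(200,150,240,190),3.3)
print(delta(s,*toolpose(np.radians(-13.8),[.5011,.1057,0.0355])))
E
```

```text
t 7.25 p [0.502  0.1044 0.0481] yaw -13.91 ydir [ 0.001  0.    -1.   ] F [-0.21  0.38 -0.26] op 0.469 q [ 0.01  0.17  2.09 -0.    0.88  0.25]
(array([-0.01, -0.11,  0.03]), array([-1.2, 12.6,  1.1]))
```

View pics/w8.png

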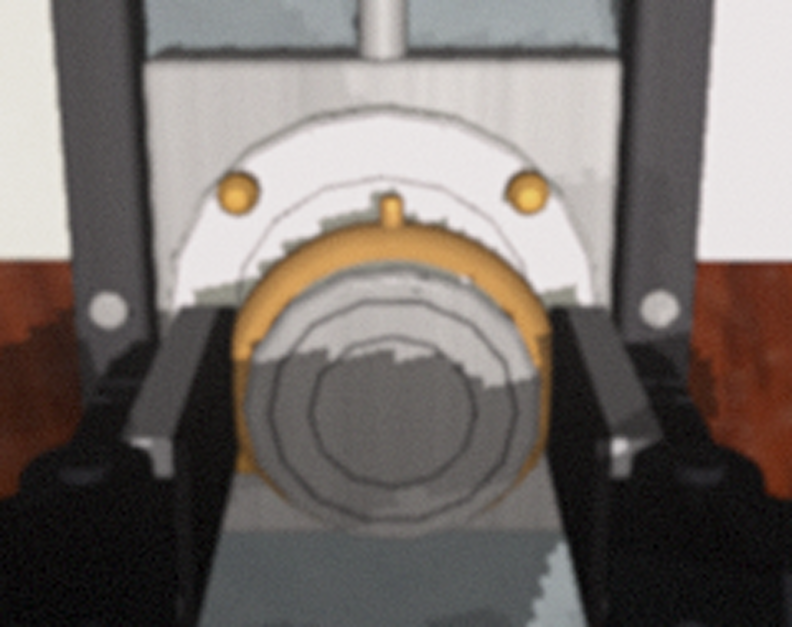

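```bash
python3 - <<'E'
from h import *
c,p,d,s=pickle.load(open("pics/w8.pkl","rb"))
R=Rn.from_quat(s["tcp_rot"])
f=lambda u,v:(200+(u+.5)/3.3-.5,150+(v+.5)/3.3-.5)
# visible sphere/dome centre approx at z .038-.040
for z in(.038,.0405):
  a=ray(c,*f(238,192),z);b=ray(c,*f(528,192),z); m=(a+b)/2
  yd=np.array([np.cos(np.radians(76.2)),np.sin(np.radians(76.2)),0]); n=m-yd*.01966
  print(np.linalg.norm(a-b),n, "nest in tool",(R.inv().apply(n-s["eef_pos"])*1000).round(1))
for q in (5,6): print("case",(R.inv().apply(ray(c,*f(391,378),s["eef_pos"][2]+q/1000)-s["eef_pos"])*1000).round(1))
for q in (11,): print("back",(R.inv().apply(ray(c,*f(393,405),s["eef_pos"][2]+q/1000)-s["eef_pos"])*1000).round(1))
E
```

```text
0.03938753954414507 [0.50100364 0.10584063 0.038     ] nest in tool [-1.3 10.1  1.2]
0.03874506092319631 [0.5012079  0.10660177 0.0405    ] nest in tool [-1.3  7.6  2. ]
case [-0.3 -5.   0.6]
case [-0.3 -6.   1.1]
back [ -0.  -11.   -0.1]
```

step_arm --rows '[[[0,0,0],[-1.1,2,1.4],0.7],[[0,0,0],[-1.1,4,1.4],0.7],[[0,0,0],[-1.1,6,1.4],0.7],[[0,0,0],[-1.1,8,1.4],0.7],[[0,0,0],[-1.1,10,1.4],0.7],[[0,0,0],[-1.1,11,1.4],0.7],[[0,0,0],[-1.1,11.5,1.4],0.7],[[0,0,0],[-1.1,12,1.4],0.7],[[0,0,0],[-1.1,12,1.4],0.7],[[0,0,0],[-1.1,12,1.4],0.7]]'

```text
time: 8.13
eef_pos: [0.5011, 0.106, 0.0359]
tcp_rot: [-0.702, 0.086, -0.086, 0.702]
contact_force: [0.2, 1.9, -0.1]
opening: 0.465
```

```bash
python3 - <<'E'
from h import *
c,p,d,s=snap("wrist","w9",(200,150,240,190),3.3)
print(delta(s,*toolpose(np.radians(-13.8),[.5011,.1057,0.0355])))
E
```

```text
t 8.13 p [0.5011 0.106  0.0359] yaw -13.91 ydir [ 0. -0. -1.] F [ 0.24  1.89 -0.08] op 0.465 q [ 0.01  0.19  2.1  -0.    0.86  0.25]
(array([-0.  , -0.11,  0.01]), array([ 0.1,  0.4, -0.3]))
```

View pics/w9.png

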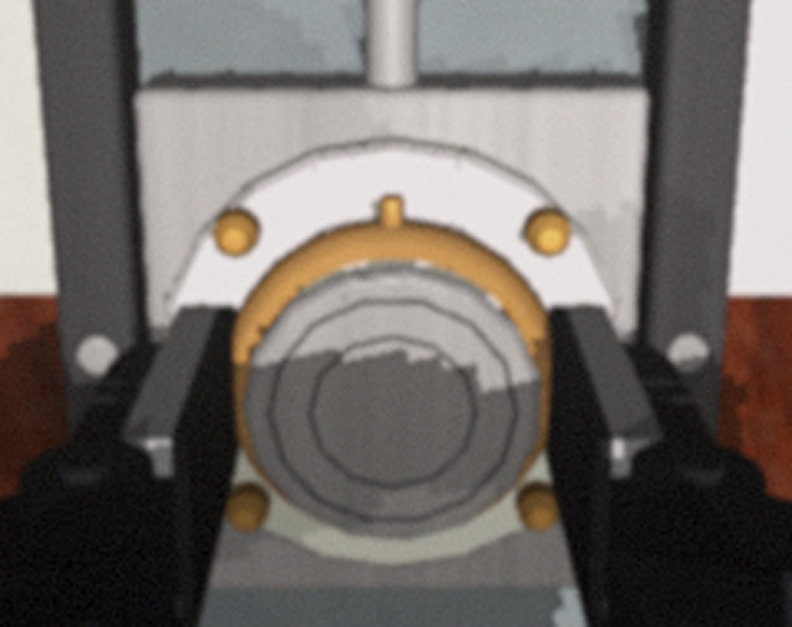

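step_arm --rows '[[[0,0,0],[0,0.7,0],0.7],[[0,0,0],[0,0.7,0],0.7],[[0,0,0],[0,0.7,0],0.45],[[0,0,0],[0,0.7,0],0.35],[[0,0,0],[0,0.7,0],0.35],[[0,0,0],[0,0.7,0],0.35],[[0,0,0],[0,-5,0],0.35],[[0,0,0],[0,-15,0],0.35],[[0,0,0],[0,-30,0],0.35],[[0,0,0],[0,-45,0],0.35]]'

```text
time: 9.02
eef_pos: [0.5009, 0.106, 0.0819]
tcp_rot: [0.702, -0.086, 0.086, -0.702]
contact_force: [0.9, 0.2, -0.7]
opening: 0.651
```

```bash
python3 - <<'E'
from h import *
c,p,d,s=snap("wrist","w10")
E
```

```text
t 9.02 p [0.5009 0.106  0.0819] yaw -13.91 ydir [-0.  0. -1.] F [ 0.93  0.23 -0.74] op 0.651 q [0.01 0.11 2.08 0.   0.95 0.25]
```

View pics/w10.png

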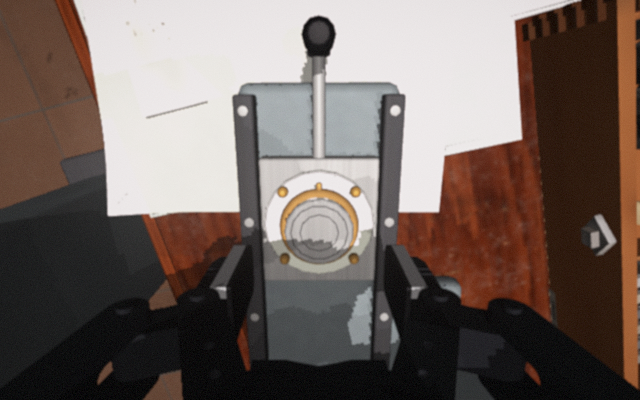

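step_arm --rows '[[[0,0,0],[0,-30,0],0.7],[[0,0,0],[0,-30,40],1],[[0,0,0],[0,-30,80],1],[[0,0,0],[0,-30,115],1],[[0,0,0],[0,-20,130],1],[[0,0,0],[0,10,130],1],[[0,0,0],[0,36,130],1],[[0,0,0],[0,36,130],1],[[0,0,0],[0,36,130],1]]'

```text
time: 9.82
eef_pos: [0.5309, 0.232, 0.0436]
tcp_rot: [0.702, -0.087, 0.084, -0.701]
contact_force: [0.6, -0.4, 0.6]
opening: 0.003
```

```bash
python3 - <<'E'
from h import *
c,p,d,s=snap("side","s1",(280,100,160,130),4.5)
yd=np.array([np.cos(np.radians(76.2)),np.sin(np.radians(76.2)),0]); xd=np.array([yd[1],-yd[0],0])
r=s["eef_pos"]-[.5011,.1057,0]; print("rel press",r@xd,r@yd)
C=viewer=None
E
```

```text
t 9.82 p [0.5309 0.232  0.0436] yaw -13.91 ydir [-0.004 -0.001 -1.   ] F [ 0.62 -0.44  0.63] op 0.003 q [0.24 0.31 1.93 0.   0.91 0.48]
rel press -0.0011692608963841458 0.12972743185693453
```

View pics/s1.png

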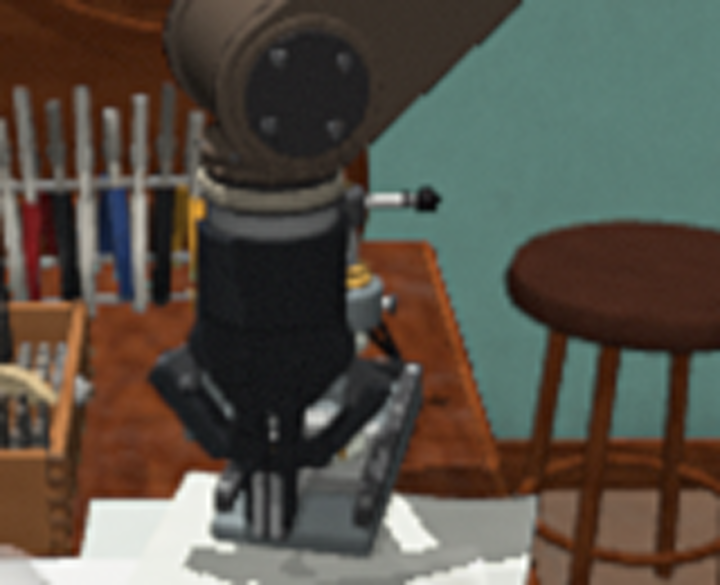

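step_arm --rows '[[[0,0,0],[1,0,-8],1],[[0,0,0],[1,0,-13],1],[[0,0,0],[1,0,-16],1],[[0,0,0],[1,0,-19],1],[[0,0,0],[1,0,-23],1],[[0,0,0],[1,0,-28],1],[[0,0,0],[1,0,-34],1],[[0,0,0],[1,0,-41],1],[[0,0,0],[1,0,-48],1],[[0,0,0],[1,0,-55],1]]'

```text
time: 10.7
eef_pos: [0.5201, 0.1779, 0.0449]
tcp_rot: [-0.702, 0.085, -0.086, 0.702]
contact_force: [1.9, 2.6, 1.2]
opening: -0.002
```

```bash
python3 - <<'E'
from h import *
c,p,d,s=snap("wrist","w11")
yd=np.array([np.cos(np.radians(76.2)),np.sin(np.radians(76.2)),0]); xd=np.array([yd[1],-yd[0],0])
r=s["eef_pos"]-[.5011,.1057,0]; print("rel press",r@xd,r@yd)
E
```

```text
t 10.7 p [0.5201 0.1779 0.0449] yaw -13.91 ydir [ 0.001  0.    -1.   ] F [1.88 2.6  1.2 ] op -0.002 q [ 0.14  0.25  2.   -0.    0.89  0.39]
rel press 0.001206319692209558 0.07463410981486235
```

View pics/w11.png

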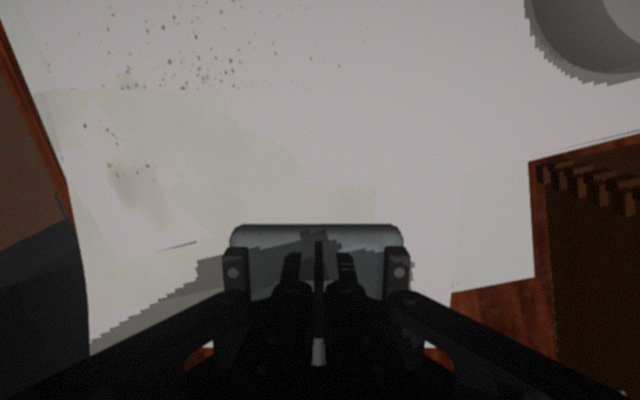

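step_arm --rows '[[[0,0,0],[-1,0,-8],1],[[0,0,0],[-1,0,-16],1],[[0,0,0],[-1,0,-24],1],[[0,0,0],[-1,0,-32],1],[[0,0,0],[-1,0,-40],1],[[0,0,0],[-1,0,-47],1],[[0,0,0],[-1,0,-53],1],[[0,0,0],[-1,0,-58],1],[[0,0,0],[-1,0,-61],1],[[0,0,0],[-1,0,-61],1]]'

```text
time: 11.58
eef_pos: [0.5053, 0.1239, 0.0451]
tcp_rot: [-0.697, 0.087, -0.089, 0.706]
contact_force: [7.0, 20.6, -4.2]
opening: -0.001
```

```bash
python3 - <<'E'
from h import *
c,p,d,s=snap("top","t1",(320,160,120,110),5)
yd=np.array([np.cos(np.radians(76.2)),np.sin(np.radians(76.2)),0]); xd=np.array([yd[1],-yd[0],0])
r=s["eef_pos"]-[.5011,.1057,0]; print("rel press",r@xd,r@yd)
E
```

```text
t 11.58 p [0.5053 0.1239 0.0451] yaw -14.26 ydir [ 0.005  0.012 -1.   ] F [ 7.02 20.59 -4.19] op -0.001 q [0.04 0.18 2.08 0.01 0.87 0.28]
rel press -0.00023048009472291314 0.018714680148976898
```

View pics/t1.png

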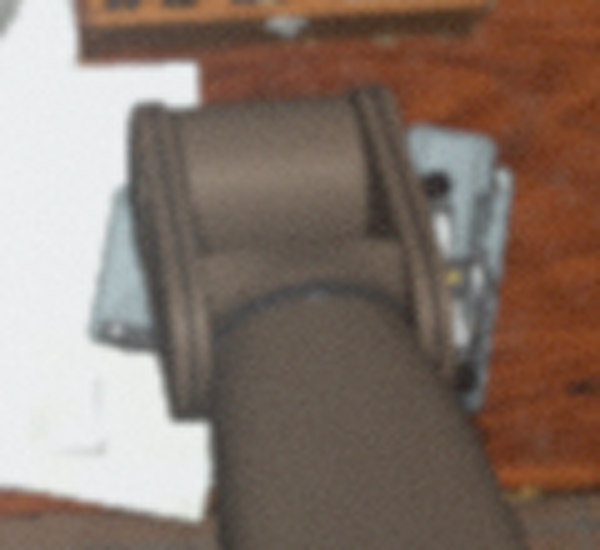

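```bash
python3 - <<'E'
from h import *
from plant import ctrl
C,P,D=pickle.load(open("pics/top0.pkl","rb"))
a=ray(C,200+690/3.33,160+122/3.33,.155);b=ray(C,200+707/3.33,160+250/3.33,.155);m=(a+b)/2
print(a,b,m,np.linalg.norm(a-b))
yd=np.array([np.cos(np.radians(76.2)),np.sin(np.radians(76.2)),0]); xd=np.array([yd[1],-yd[0],0])
r=m-[.5011,.1057,0]; print("screw rel nest0",r@xd,r@yd)
C,P,D,s=pickle.load(open("pics/t1.pkl","rb"));
a=ray(C,320+437/5,160+186/5,.155);b=ray(C,320+463/5,160+378/5,.155);print(a,b,(a+b)/2,np.linalg.norm(a-b))
s=ctrl.get_state();show(s);print(s["wrist_torque"])
E
```

```text
[0.52669237 0.01572286 0.155     ] [0.4300629  0.01224846 0.155     ] [0.47837763 0.01398566 0.155     ] 0.0966919056678521
screw rel nest0 -0.00018952999045409623 -0.09448698642019096
[0.52523359 0.01537577 0.155     ] [0.42874166 0.01166702 0.155     ] [0.47698763 0.01352139 0.155     ] 0.0965631730905544
t 11.63 p [0.5054 0.124  0.0451] yaw -14.21 ydir [ 0.005  0.011 -1.   ] F [ 6.13 19.86 -3.81] op -0.001 q [0.04 0.18 2.08 0.01 0.87 0.28]
[ 3.30551993 -1.02186995  0.00984623]
```

step_arm --rows '[[[0,0,0],[0,0,5],1],[[0,0,0],[0,0,20],1],[[0,0,0],[0,-10,40],1],[[0,0,0],[0,-40,60],1],[[0,0,0],[0,-80,80],0.5],[[0,0,0],[0,-120,80],0.5],[[0,0,0],[0,-160,80],0.5],[[0,0,0],[0,-200,60],0.5],[[0,0,0],[0,-200,60],0.5],[[0,0,0],[0,-200,60],0.5]]'

```text
time: 12.47
eef_pos: [0.5195, 0.1768, 0.248]
tcp_rot: [0.702, -0.084, 0.087, -0.702]
contact_force: [-0.1, -0.3, -0.0]
opening: 0.502
```

```bash
python3 - <<'E'
from h import *
snap("side","s2",(290,120,140,100),5)
snap("top","t2",(320,160,120,110),5)
from plant import ctrl
s=ctrl.get_state(); show(s); print(delta(s,*toolpose(np.radians(92.1),[.4782,.0137,.215])))
E
```

```text
t 12.47 p [0.5195 0.1768 0.248 ] yaw -13.96 ydir [ 0.004 -0.001 -1.   ] F [-0.12 -0.26 -0.02] op 0.502 q [ 0.14 -0.01  1.87 -0.    1.27  0.39]
t 12.52 p [0.5183 0.177  0.2451] yaw -13.96 ydir [-0.001 -0.001 -1.   ] F [-0.13 -0.22 -0.67] op 0.499 q [ 0.14 -0.01  1.88 -0.    1.27  0.39]
t 12.57 p [0.5176 0.1771 0.2432] yaw -13.95 ydir [-0.004 -0.001 -1.   ] F [-1.06 -0.41 -0.25] op 0.496 q [ 0.14 -0.    1.88 -0.    1.27  0.39]
(array([-9.0000e-02, -1.0605e+02, -2.4000e-01]), array([   1.3,   28.5, -168. ]))
```

View pics/s2.png

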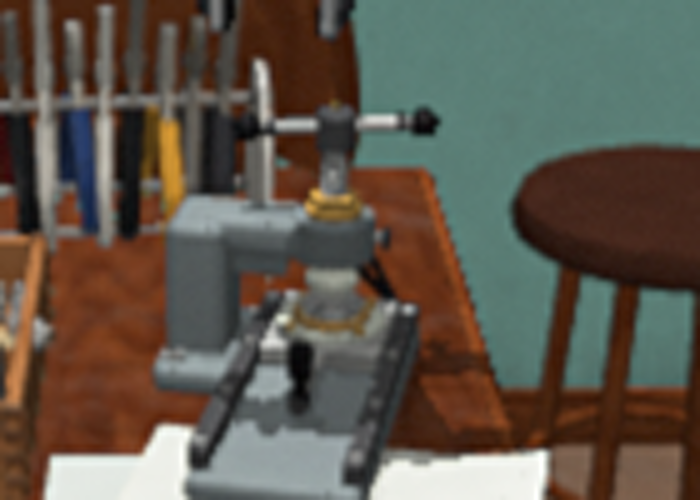

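View pics/t2.png

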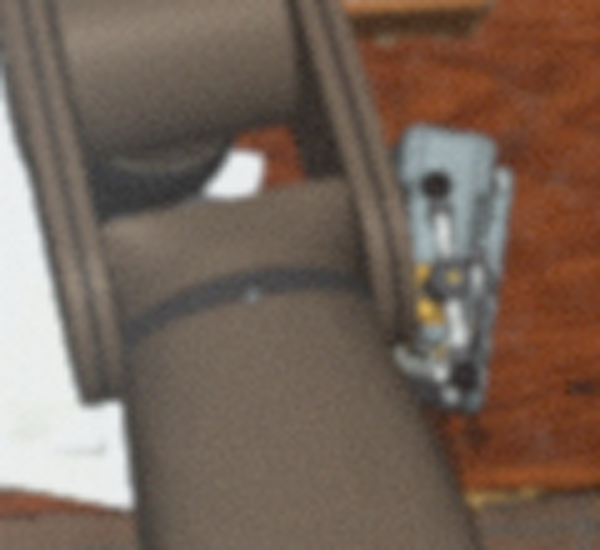

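step_arm --rows '[[[0,-7,0],[0,0,-20],0.3],[[0,-14,0],[0,0,-40],0.3],[[0,-21,0],[0,3,-60],0.3],[[0,-28,0],[1,8,-80],0.3],[[0,-35,0],[1,13,-100],0.3],[[0,-42,0],[1,18,-120],0.3],[[0,-49,0],[1,22,-140],0.3],[[0,-56,0],[1,28,-160],0.3],[[0,-63,0],[1.3,28,-168],0.3],[[0,-70,0],[1.3,28,-168],0.3]]'

```text
time: 13.4
eef_pos: [0.4771, 0.0132, 0.2129]
tcp_rot: [-0.622, -0.331, 0.336, 0.625]
contact_force: [0.3, -0.1, 0.1]
opening: 0.697
```

step_arm --rows '[[[0,-7,0],[0,0,0],0.3],[[0,-14,0],[0,0,0],0.3],[[0,-21,0],[0,0,0],0.3],[[0,-28,0],[0,0,0],0.3],[[0,-35,0],[0,0,0],0.3],[[0,-36,0],[0,0,0],0.3],[[0,-36,0],[0,0,0],0.3],[[0,-36,0],[0,0,0],0.3],[[0,-36,0],[0,0,0],0.3]]'

```text
time: 14.15
eef_pos: [0.4792, 0.0146, 0.2159]
tcp_rot: [-0.491, -0.508, 0.509, 0.492]
contact_force: [0.6, 0.3, 0.4]
opening: 0.701
```

```bash
python3 - <<'E'
from h import *
c,p,d,s=snap("wrist","w12")
print(delta(s,*toolpose(np.radians(92.1),[.4782,.0137,.215])))
E
```

```text
t 14.15 p [0.4792 0.0146 0.2159] yaw 91.99 ydir [-0.002  0.    -1.   ] F [0.59 0.35 0.44] op 0.701 q [-0.18 -0.14  2.06 -0.    1.23 -1.79]
(array([-0.11, -0.11,  0.02]), array([-0.8,  0.9,  1. ]))
```

View pics/w12.png

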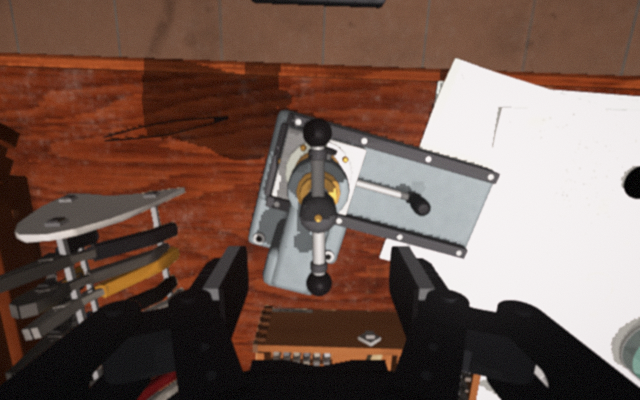

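```bash
python3 - <<'E'
from h import *
c,p,d,s=pickle.load(open("pics/w12.pkl","rb"))
R=Rn.from_quat(s["tcp_rot"])
for n,u,v in [("bolt",318,217),("hubtop",318,207),("hubtop",312,213),("hubtop",325,213),("ball1",317,131),("ball2",319,282),("bar",319,245),("bar",317,170)]:
    print(n,dep(c,d,u,v).round(4))
for z in(.155,.160): 
  a=ray(c,317,133,z);b=ray(c,319,284,z); print(a,b,(a+b)/2,np.linalg.norm(a-b),np.degrees(np.arctan2(*(a-b)[1::-1])))
print("bolt",ray(c,318,217,.167),ray(c,318,212,.165))
cv2.imwrite('pics/w12z.png',cv2.resize(p[110:300,250:390],None,fx=3.1,fy=3.1,interpolation=cv2.INTER_CUBIC)[:,:,::-1])
E
```

```text
bolt [0.4781 0.0145 0.1612]
hubtop [0.4726 0.0143 0.1592]
hubtop [0.476  0.0109 0.1604]
hubtop [0.4759 0.0185 0.1601]
ball1 [0.4289 0.0123 0.1583]
ball2 [0.5226 0.0166 0.157 ]
bar [0.4986 0.0158 0.1545]
bar [0.4103 0.0124 0.3592]
[0.43029737 0.01233278 0.155     ] [0.52509273 0.0167341  0.155     ] [0.47769505 0.01453344 0.155     ] 0.0948974809990853 -177.34168505593306
[0.42980699 0.01233402 0.16      ] [0.52228089 0.01662755 0.16      ] [0.47604394 0.01448078 0.16      ] 0.09257351718746674 -177.34168505593306
bolt [0.47610009 0.01445321 0.167     ] [0.47378089 0.01437328 0.165     ]
```

View pics/w12z.png

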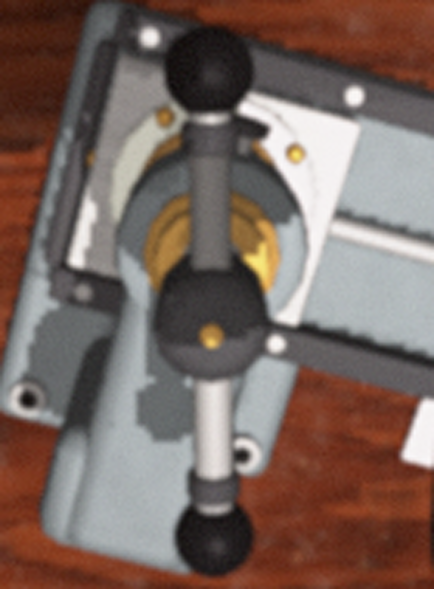

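```bash
python3 - <<'E'
from h import *
from plant import ctrl
s=ctrl.get_state();show(s)
print(delta(s,*toolpose(np.radians(92.6),[.4782,.0143,.137])))
E
```

```text
t 14.2 p [0.4793 0.0145 0.2162] yaw 92.01 ydir [-0.001  0.    -1.   ] F [-1.1   0.42 -1.1 ] op 0.699 q [-0.18 -0.14  2.06 -0.    1.23 -1.79]
(array([-0.07, -0.59,  0.01]), array([-0.2, 79.2,  1. ]))
```

step_arm --rows '[[[0,-0.6,0],[0,20,1],0.4],[[0,-0.6,0],[0,45,1],0.4],[[0,-0.6,0],[0,65,1],0.4],[[0,-0.6,0],[0,78,1],0.4],[[0,-0.6,0],[0,78,1],0.4],[[0,-0.6,0],[0,78,1],0.4],[[0,-0.6,0],[0,78,1],0.4],[[0,-0.6,0],[0,78,1],0.4],[[0,-0.6,0],[0,78,1],0.4]]'

```text
time: 14.95
eef_pos: [0.4796, 0.0143, 0.1403]
tcp_rot: [0.489, 0.512, -0.511, -0.487]
contact_force: [-0.8, -0.1, 0.1]
opening: 0.599
```

```bash
python3 - <<'E'
from h import *
c,p,d,s=snap("wrist","w13")
print(delta(s,*toolpose(np.radians(92.6),[.4782,.0143,.137])))
E
```

```text
t 14.95 p [0.4796 0.0143 0.1403] yaw 92.68 ydir [ 0.003 -0.    -1.   ] F [-0.83 -0.1   0.13] op 0.599 q [-0.18 -0.05  2.13  0.    1.07 -1.8 ]
(array([ 0.15,  0.08, -0.04]), array([0.1, 3.3, 1.4]))
```

View pics/w13.png

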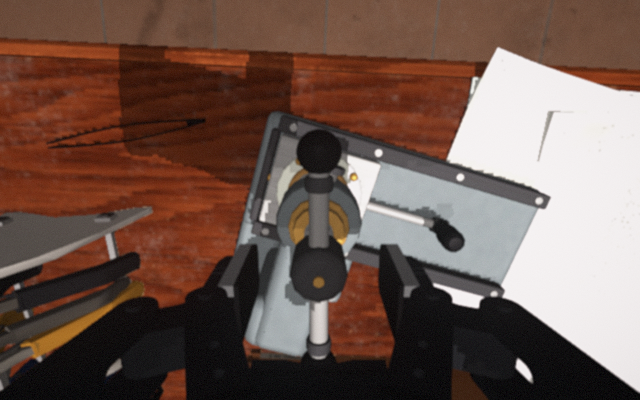

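step_arm --rows '[[[0,0,0],[0,2.5,0.8],0.4],[[0,0,0],[0,2.5,0.8],0.4],[[0,0,0],[0,2.5,0.8],1],[[0,0,0],[0,2.5,0.8],1],[[0,0,0],[0,2.5,0.8],1],[[0,0,0],[0,2.5,0.8],1],[[0,0,0],[0,2.5,0.8],1],[[0,0,0],[0,2.5,0.8],1],[[0,0,0],[0,2.5,0.8],1]]' --newtons 80

```text
time: 15.75
eef_pos: [0.4779, 0.0142, 0.1367]
tcp_rot: [-0.488, -0.511, 0.512, 0.488]
contact_force: [-2.7, -1.9, 4.3]
opening: 0.238
```

```bash
python3 - <<'E'
from h import *
from plant import ctrl
s=ctrl.get_state();show(s);print(s["wrist_torque"])
E
```

```text
t 15.75 p [0.4779 0.0142 0.1367] yaw 92.7 ydir [-0. -0. -1.] F [-2.66 -1.93  4.28] op 0.238 q [-0.18 -0.05  2.13 -0.    1.06 -1.8 ]
[-0.2100764   0.41347161 -0.02371291]
```

step_arm --rows '[[[0,4,0],[0,0.1,0],1],[[0,10,0],[0,0.3,0],1],[[0,17,0],[0,0.6,0],1],[[0,24,0],[0,0.8,0],1],[[0,31,0],[0,1.0,0],1],[[0,38,0],[0,1.3,0],1],[[0,45,0],[0,1.5,0],1],[[0,52,0],[0,1.7,0],1],[[0,59,0],[0,2.0,0],1],[[0,66,0],[0,2.2,0],1]]'

```text
time: 16.58
eef_pos: [0.4783, 0.015, 0.1345]
tcp_rot: [-0.688, -0.162, 0.161, 0.689]
contact_force: [-0.8, 1.5, 2.5]
opening: 0.231
```

```bash
python3 - <<'E'
from h import *
c,p,d,s=snap("wrist","w14");print(s["wrist_torque"])
E
```

```text
t 16.58 p [0.4783 0.015  0.1345] yaw 26.35 ydir [ 0.001  0.001 -1.   ] F [-0.83  1.52  2.52] op 0.231 q [-0.18 -0.05  2.13  0.    1.06 -0.64]
[0.20579386 0.1234221  0.07845016]
```

View pics/w14.png

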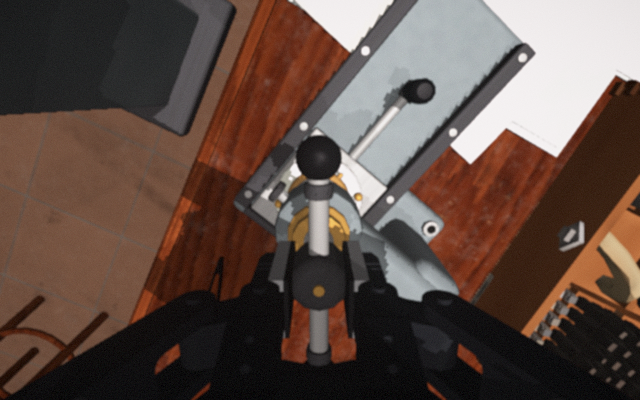

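Works: the bar turns with the gripper. Continuing.

step_arm --rows '[[[0,7,0],[0,0.2,0],1],[[0,14,0],[0,0.5,0],1],[[0,21,0],[0,0.7,0],1],[[0,28,0],[0,0.9,0],1],[[0,35,0],[0,1.2,0],1],[[0,42,0],[0,1.4,0],1],[[0,49,0],[0,1.6,0],1],[[0,56,0],[0,1.9,0],1],[[0,63,0],[0,2.1,0],1],[[0,70,0],[0,2.3,0],1]]'

```text
time: 17.47
eef_pos: [0.4792, 0.0148, 0.1322]
tcp_rot: [-0.656, 0.261, -0.263, 0.658]
contact_force: [2.4, 1.5, 0.2]
opening: 0.231
```

step_arm --rows '[[[0,7,0],[0,0.2,0],1],[[0,14,0],[0,0.5,0],1],[[0,21,0],[0,0.7,0],1],[[0,28,0],[0,0.9,0],1],[[0,35,0],[0,1.2,0],1],[[0,42,0],[0,1.4,0],1],[[0,49,0],[0,1.6,0],1],[[0,56,0],[0,1.9,0],1],[[0,63,0],[0,2.1,0],1],[[0,70,0],[0,2.3,0],1]]'

```text
time: 18.3
eef_pos: [0.4794, 0.0139, 0.1299]
tcp_rot: [0.387, -0.59, 0.593, -0.389]
contact_force: [2.4, -2.3, -0.2]
opening: 0.24
```

```bash
python3 - <<'E'
from h import *
c,p,d,s=snap("wrist","w15");print(s["wrist_torque"])
E
```

```text
t 18.3 p [0.4794 0.0139 0.1299] yaw -113.49 ydir [ 0.005 -0.001 -1.   ] F [ 2.42 -2.25 -0.23] op 0.24 q [-0.18 -0.04  2.13 -0.    1.04  1.8 ]
[-0.22046891 -0.45004519  0.10935206]
```

View pics/w15.png

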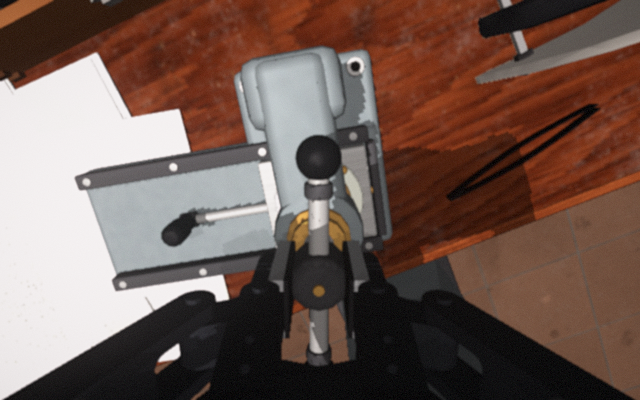

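step_arm --rows '[[[0,7,0],[0,0.2,0],1],[[0,14,0],[0,0.5,0],1],[[0,21,0],[0,0.7,0],1],[[0,28,0],[0,0.9,0],1],[[0,35,0],[0,1.2,0],1],[[0,42,0],[0,1.4,0],1],[[0,48,0],[0,1.6,0],1],[[0,54,0],[0,1.8,0],1],[[0,54,0],[0,1.8,0],1],[[0,54,0],[0,1.8,0],1]]'

```text
time: 19.18
eef_pos: [0.4788, 0.0135, 0.128]
tcp_rot: [0.079, -0.702, 0.703, -0.081]
contact_force: [3.7, -5.4, -0.4]
opening: 0.237
```

```bash
python3 - <<'E'
from h import *
from plant import ctrl
s=ctrl.get_state();show(s);print(s["wrist_torque"])
E
```

```text
t 19.18 p [0.4788 0.0135 0.128 ] yaw -167.01 ydir [ 0.003 -0.002 -1.   ] F [ 3.73 -5.39 -0.44] op 0.237 q [-0.18 -0.04  2.14 -0.    1.04  2.73]
[-0.80689841 -0.41266385 -0.13261889]
```

step_arm --rows '[[[0,0,0],[0,0,0],0.4],[[0,0,0],[0,0,0],0.4],[[0,0,0],[0,0,0],0.4],[[0,0,0],[0,-15,0],0.4],[[0,0,0],[0,-35,0],0.4],[[0,0,0],[0,-55,0],0.4],[[0,-7,0],[0,-55,0],0.4],[[0,-14,0],[0,-55,0],0.4],[[0,-21,0],[0,-55,0],0.4],[[0,-28,0],[0,-55,0],0.4]]'

```text
time: 20.02
eef_pos: [0.4774, 0.0149, 0.1826]
tcp_rot: [-0.249, 0.662, -0.662, 0.248]
contact_force: [-0.5, -0.6, -0.2]
opening: 0.599
```

step_arm --rows '[[[0,-7,0],[0,0,0],0.4],[[0,-14,0],[0,0,0],0.4],[[0,-21,0],[0,0,0],0.4],[[0,-28,0],[0,0,0],0.4],[[0,-35,0],[0,0,0],0.4],[[0,-42,0],[0,0,0],0.4],[[0,-49,0],[0,0,0],0.4],[[0,-56,0],[0,0,0],0.4],[[0,-63,0],[0,0,0],0.4],[[0,-70,0],[0,0,0],0.4]]'

```text
time: 20.85
eef_pos: [0.4773, 0.0149, 0.1823]
tcp_rot: [-0.583, 0.4, -0.399, 0.583]
contact_force: [0.5, -0.9, -0.2]
opening: 0.597
```

step_arm --rows '[[[0,-7,0],[0,0,0],0.4],[[0,-14,0],[0,0,0],0.4],[[0,-21,0],[0,0,0],0.4],[[0,-28,0],[0,0,0],0.4],[[0,-35,0],[0,0,0],0.4],[[0,-42,0],[0,0,0],0.4],[[0,-49,0],[0,0,0],0.4],[[0,-56,0],[0,0,0],0.4],[[0,-63,0],[0,0,0],0.4],[[0,-70,0],[0,0,0],0.4]]'

```text
time: 21.68
eef_pos: [0.4773, 0.0149, 0.1823]
tcp_rot: [-0.707, -0.007, 0.008, 0.707]
contact_force: [0.4, -0.2, 0.1]
opening: 0.6
```

```bash
python3 - <<'E'
from h import *
c,p,d,s=snap("wrist","w16");
E
```

```text
t 21.68 p [0.4773 0.0149 0.1823] yaw 1.15 ydir [-0.001  0.001 -1.   ] F [ 0.41 -0.23  0.1 ] op 0.6 q [-0.18 -0.11  2.09  0.    1.16 -0.2 ]
```

View pics/w16.png

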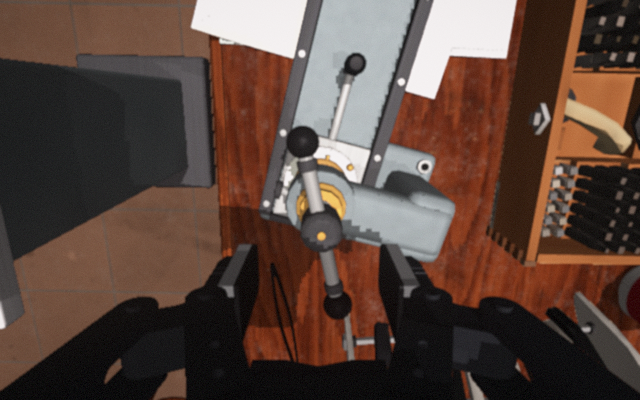

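```bash
python3 - <<'E'
from h import *
c,p,d,s=pickle.load(open("pics/w16.pkl","rb"))
print("hubtop",dep(c,d,321,230),dep(c,d,321,240), dep(c,d,337,303),dep(c,d,303,139))
a=ray(c,303,142,.142);b=ray(c,337.5,305,.142);print((a+b)/2,np.linalg.norm(a-b),np.degrees(np.arctan2(*(a-b)[1::-1])))
print(delta(s,*toolpose(np.radians(13),[.4782,.0142,.128])))
E
```

```text
hubtop [0.4785208  0.01743674 0.15195445] [0.47861639 0.01249705 0.15343211] [ 0.48846619 -0.02731214  0.14847354] [0.46877245 0.06371933 0.14981989]
[0.47886465 0.01430201 0.142     ] 0.09626286857968865 102.47448083291671
(array([ -0.07, -11.85,  -0.07]), array([ 0.9, 54.3, -0.8]))
```

step_arm --rows '[[[0,-6,0],[0.8,0,-0.8],0.4],[[0,-11.5,0],[0.8,5,-0.8],0.4],[[0,-11.5,0],[0.8,25,-0.8],0.4],[[0,-11.5,0],[0.8,45,-0.8],0.4],[[0,-11.5,0],[0.8,55,-0.8],0.4],[[0,-11.5,0],[0.8,55,-0.8],0.4],[[0,-11.5,0],[0.8,55,-0.8],1],[[0,-11.5,0],[0.8,55,-0.8],1],[[0,-11.5,0],[0.8,55,-0.8],1],[[0,-11.5,0],[0.8,55,-0.8],1]]'

```text
time: 22.57
eef_pos: [0.479, 0.0134, 0.1293]
tcp_rot: [0.703, 0.075, -0.075, -0.703]
contact_force: [-3.5, 0.1, 4.3]
opening: 0.235
```

step_arm --rows '[[[0,0,0],[0,0,0],1],[[0,0,0],[0,0,0],1],[[0,7,0],[0,0.2,0],1],[[0,14,0],[0,0.5,0],1],[[0,21,0],[0,0.7,0],1],[[0,28,0],[0,0.9,0],1],[[0,35,0],[0,1.2,0],1],[[0,42,0],[0,1.4,0],1],[[0,49,0],[0,1.6,0],1],[[0,56,0],[0,1.9,0],1]]'

```text
time: 23.4
eef_pos: [0.4782, 0.0136, 0.1274]
tcp_rot: [0.656, -0.266, 0.265, -0.655]
contact_force: [-6.7, 1.1, 9.7]
opening: 0.234
```

```bash
python3 - <<'E'
from h import *
c,p,d,s=snap("wrist","w17");print(s["wrist_torque"])
E
```

```text
t 23.4 p [0.4782 0.0136 0.1274] yaw -44.11 ydir [-0.002 -0.    -1.   ] F [-6.7   1.12  9.68] op 0.234 q [-0.18 -0.04  2.13 -0.    1.04  0.59]
[0.03464417 1.15960559 0.09023825]
```

View pics/w17.png

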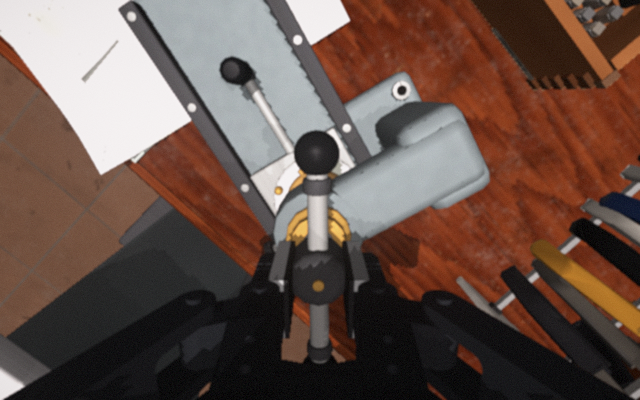

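step_arm --rows '[[[0,7,0],[0,0.1,0],1],[[0,14,0],[0,0.3,0],1],[[0,21,0],[0,0.5,0],1],[[0,28,0],[0,0.7,0],1],[[0,35,0],[0,0.9,0],1],[[0,42,0],[0,1.1,0],1],[[0,49,0],[0,1.3,0],1],[[0,56,0],[0,1.6,0],1],[[0,63,0],[0,1.8,0],1],[[0,70,0],[0,2.0,0],1]]'

```text
time: 24.28
eef_pos: [0.478, 0.0145, 0.1251]
tcp_rot: [-0.385, 0.595, -0.592, 0.384]
contact_force: [-6.4, 3.4, 7.2]
opening: 0.239
```

```bash
python3 - <<'E'
from h import *
c,p,d,s=snap("wrist","w18");print(s["wrist_torque"])
E
```

```text
t 24.28 p [0.478  0.0145 0.1251] yaw -114.14 ydir [-0.002  0.002 -1.   ] F [-6.38  3.42  7.18] op 0.239 q [-0.18 -0.03  2.14  0.    1.04  1.81]
[0.49909597 1.07847659 0.12183901]
```

View pics/w18.png

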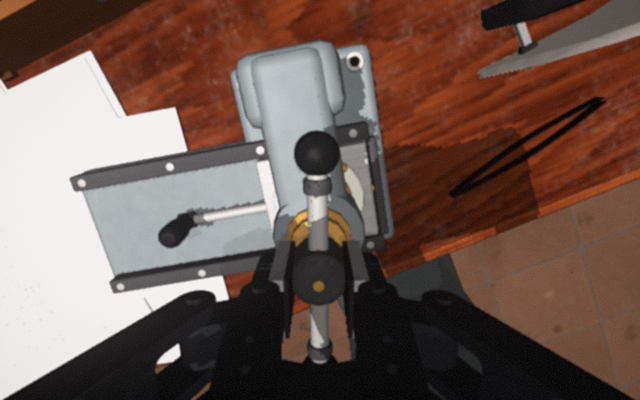

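Continue with small calls to detect the stop.

step_arm --rows '[[[0,6,0],[0,0.1,0],1],[[0,12,0],[0,0.3,0],1],[[0,18,0],[0,0.5,0],1],[[0,24,0],[0,0.7,0],1],[[0,30,0],[0,0.9,0],1],[[0,36,0],[0,1.1,0],1],[[0,42,0],[0,1.3,0],1]]'

```text
time: 24.92
eef_pos: [0.4796, 0.0126, 0.1249]
tcp_rot: [0.148, -0.69, 0.693, -0.149]
contact_force: [-5.3, -1.3, 8.3]
opening: 0.237
```

```bash
python3 - <<'E'
from h import *
c,p,d,s=snap("wrist","w19");print(s["wrist_torque"])
E
```

```text
t 24.92 p [0.4796 0.0126 0.1249] yaw -155.81 ydir [ 0.002 -0.004 -1.   ] F [-5.31 -1.28  8.35] op 0.237 q [-0.18 -0.03  2.14 -0.    1.03  2.54]
[-0.41239886  0.87511069  1.07928488]
```

View pics/w19.png

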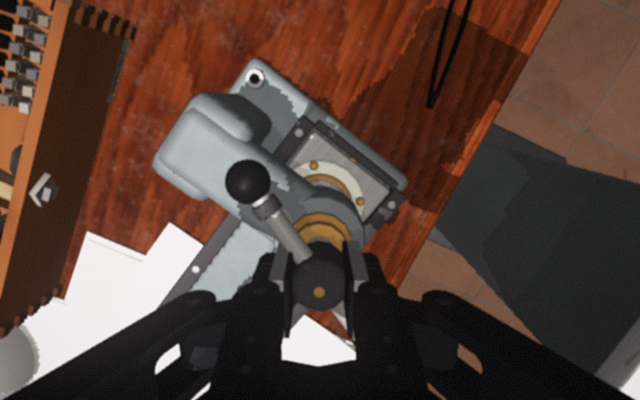

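```bash
python3 - <<'E'
from h import *
for t,pts in (("w19",[(247,180),(247,172),(319,292),(319,280),(290,235)]),("w18",[(317,150),(317,145),(319,285),(319,275)]),("w17",[(317,150),(319,280)]),("w14",[(319,155),(319,292),(319,280)])):
    c,p,d,s=pickle.load(open(f"pics/{t}.pkl","rb"))
    for u,v in pts: print(t,u,v,dep(c,d,u,v).round(4))
snap("side","s3",(290,120,140,100),5)
E
```

```text
w19 247 180 [ 0.519  -0.0137  0.145 ]
w19 247 172 [ 0.5201 -0.0161  0.1441]
w19 319 292 [0.4786 0.0144 0.1485]
w19 319 280 [0.4802 0.0107 0.1468]
w19 290 235 [0.4967 0.0011 0.1402]
w18 317 150 [ 0.5248 -0.0058  0.1462]
w18 317 145 [ 0.5263 -0.0064  0.1451]
w18 319 285 [0.4787 0.0141 0.1482]
w18 319 275 [0.4823 0.0125 0.1479]
w17 317 150 [0.5134 0.0508 0.1477]
w17 319 280 [0.4799 0.0153 0.1493]
w14 319 155 [0.4564 0.0597 0.1565]
w14 319 292 [0.4789 0.0142 0.1592]
w14 319 280 [0.4769 0.0183 0.1584]
t 24.97 p [0.4796 0.0125 0.1249] yaw -156.0 ydir [ 0.002 -0.004 -1.   ] F [-4.12 -1.86  7.13] op 0.232 q [-0.18 -0.03  2.14 -0.    1.03  2.54]
```

View pics/s3.png

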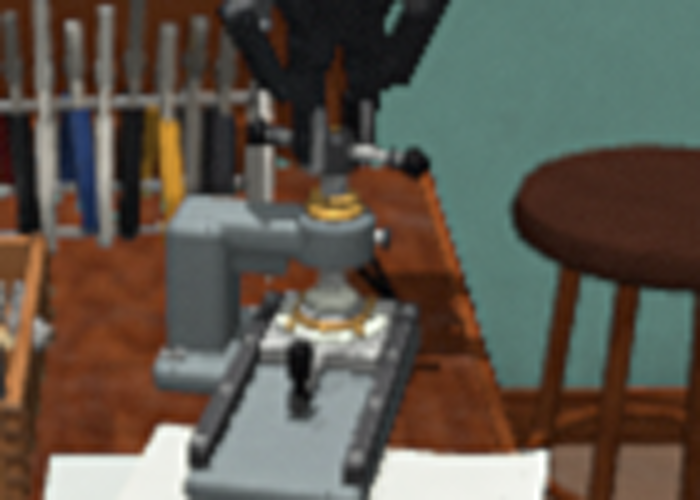

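step_arm --rows '[[[0,-7,0],[0,-0.1,0],1],[[0,-14,0],[0,-0.3,0],1],[[0,-21,0],[0,-0.5,0],1],[[0,-28,0],[0,-0.7,0],1],[[0,-35,0],[0,-0.9,0],1],[[0,-42,0],[0,-1.2,0],1],[[0,-49,0],[0,-1.4,0],1],[[0,-56,0],[0,-1.7,0],1],[[0,-63,0],[0,-2,0],1],[[0,-70,0],[0,-2.2,0],1]]'

```text
time: 25.85
eef_pos: [0.4807, 0.0143, 0.127]
tcp_rot: [-0.517, 0.479, -0.481, 0.521]
contact_force: [-1.0, 4.0, 5.5]
opening: 0.235
```

```bash
python3 - <<'E'
from h import *
c,p,d,s=snap("wrist","w20");print(s["wrist_torque"])
E
```

```text
t 25.85 p [0.4807 0.0143 0.127 ] yaw -85.56 ydir [ 0.006  0.002 -1.   ] F [-0.98  4.01  5.54] op 0.235 q [-0.18 -0.03  2.13  0.    1.04  1.31]
[ 0.57333386  0.07220941 -0.12117314]
```

View pics/w20.png

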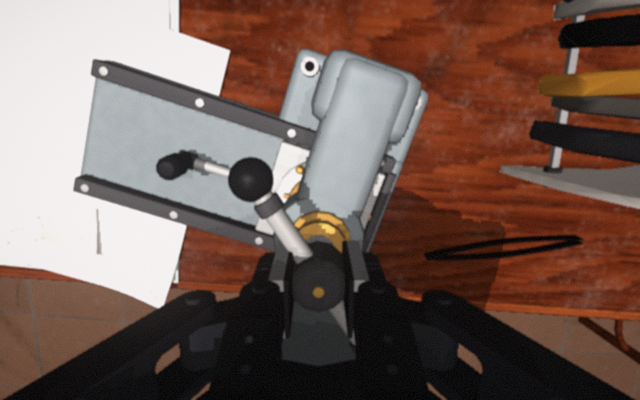

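Bar follows the grip back. Continue unscrewing.

step_arm --rows '[[[0,-7,0],[0,-0.2,0],1],[[0,-14,0],[0,-0.5,0],1],[[0,-21,0],[0,-0.7,0],1],[[0,-28,0],[0,-0.9,0],1],[[0,-35,0],[0,-1.2,0],1],[[0,-42,0],[0,-1.4,0],1],[[0,-49,0],[0,-1.6,0],1],[[0,-56,0],[0,-1.9,0],1],[[0,-63,0],[0,-2.1,0],1],[[0,-70,0],[0,-2.3,0],1]]'

```text
time: 26.73
eef_pos: [0.4793, 0.016, 0.1293]
tcp_rot: [-0.698, 0.096, -0.096, 0.703]
contact_force: [-4.9, 8.6, 10.5]
opening: 0.233
```

step_arm --rows '[[[0,-7,0],[0,-0.2,0],1],[[0,-14,0],[0,-0.5,0],1],[[0,-21,0],[0,-0.7,0],1],[[0,-28,0],[0,-0.9,0],1],[[0,-35,0],[0,-1.2,0],1],[[0,-42,0],[0,-1.4,0],1],[[0,-42,0],[0,-1.4,0],1],[[0,-42,0],[0,-1.4,0],1]]'

```text
time: 27.4
eef_pos: [0.4779, 0.0158, 0.1307]
tcp_rot: [-0.687, -0.159, 0.161, 0.691]
contact_force: [-8.9, 7.3, 13.2]
opening: 0.232
```

```bash
python3 - <<'E'
from h import *
c,p,d,s=snap("wrist","w21");print(s["wrist_torque"])
E
```

```text
t 27.4 p [0.4779 0.0158 0.1307] yaw 26.16 ydir [-0.003  0.005 -1.   ] F [-8.93  7.27 13.18] op 0.232 q [-0.18 -0.04  2.13  0.01  1.05 -0.64]
[1.26092665 1.39260444 0.0734613 ]
```

View pics/w21.png

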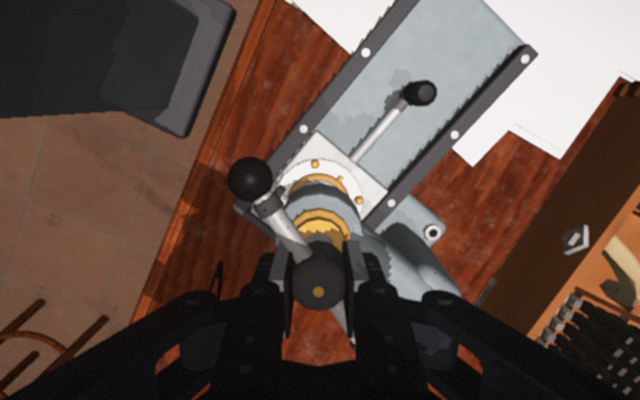

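step_arm --rows '[[[0,0,0],[0,-0.5,0],0.55],[[0,0,0],[0,-0.5,0],0.55],[[0,0,0],[0,-0.5,0],0.55],[[0,0,0],[0,-8,0],0.55],[[0,0,0],[0,-30,0],0.55],[[0,0,0],[0,-60,0],0.55],[[0,0,0],[0,-100,0],0.55],[[0,0,0],[0,-100,0],0.55],[[0,0,0],[0,-100,0],0.55]]'

```text
time: 28.2
eef_pos: [0.4808, 0.013, 0.2323]
tcp_rot: [0.69, 0.163, -0.158, -0.688]
contact_force: [1.1, -0.6, -0.1]
opening: 0.451
```

```bash
python3 - <<'E'
from h import *
snap("side","s4",(300,120,120,90),6)
c,p,d,s=snap("wrist","w22")
E
```

```text
t 28.2 p [0.4808 0.013  0.2323] yaw 26.17 ydir [ 0.008 -0.002 -1.   ] F [ 1.13 -0.59 -0.14] op 0.451 q [-0.18 -0.16  2.04 -0.    1.25 -0.64]
t 28.25 p [0.4794 0.0133 0.2299] yaw 26.17 ydir [ 0.003 -0.001 -1.   ] F [ 0.61 -0.01 -0.86] op 0.449 q [-0.18 -0.16  2.05 -0.    1.25 -0.64]
```

View pics/s4.png

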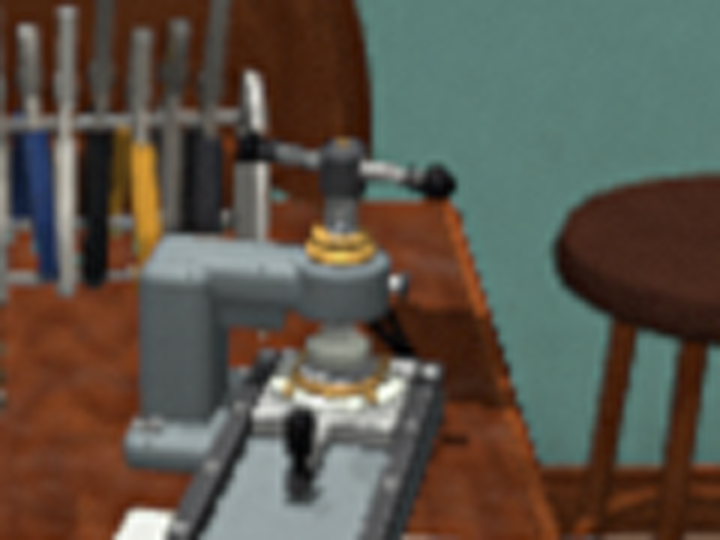

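View pics/w22.png

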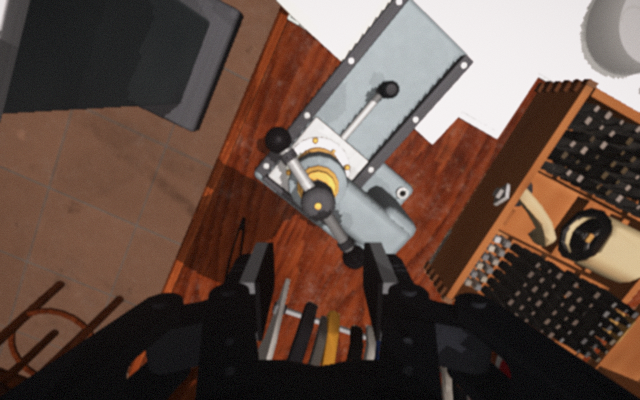

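```bash
python3 - <<'E'
from h import *
from plant import ctrl
s=ctrl.get_state();show(s)
p,R=toolpose(np.radians(-13.8),[.516,.169,.11])
print("flat high",delta(s,*toolpose(np.radians(-13.8),[.516,.169,.23])))
E
```

```text
t 28.3 p [0.4785 0.0135 0.2283] yaw 26.17 ydir [-0. -0. -1.] F [-0.73  1.   -1.37] op 0.45 q [-0.18 -0.16  2.05 -0.    1.25 -0.64]
flat high (array([ 0.  , 39.97, -0.  ]), array([102.2,  -1.8, 123. ]))
```

step_arm --rows '[[[0,6,0],[20,0,25],0],[[0,12,0],[40,0,50],0],[[0,18,0],[60,0,75],0],[[0,24,0],[80,0,100],0],[[0,30,0],[102,0,123],0],[[0,36,0],[102,0,123],0],[[0,40,0],[102,0,123],0],[[0,40,0],[102,0,123],0],[[0,40,0],[102,0,123],0]]'

```text
time: 29.05
eef_pos: [0.5151, 0.1689, 0.2266]
tcp_rot: [0.702, -0.085, 0.083, -0.702]
contact_force: [-0.7, 0.1, 0.1]
opening: 1.003
```

step_arm --rows '[[[-6,0,0],[0,12,0],0],[[-12,0,0],[0,24,0],0],[[-18,0,0],[0,36,0],0],[[-24,0,0],[0,48,0],0],[[-30,0,0],[0,60,0],0],[[-36,0,0],[0,72,0],0],[[-42,0,0],[0,84,0],0],[[-45,0,0],[0,100,0],0],[[-45,0,0],[0,115,0],0],[[-45,0,0],[0,120,0],0]]'

```text
time: 29.88
eef_pos: [0.514, 0.1682, 0.1046]
tcp_rot: [0.917, -0.112, 0.043, -0.379]
contact_force: [-0.5, -0.6, -0.1]
opening: 1.002
```

```bash
python3 - <<'E'
from h import *
c,p,d,s=snap("wrist","w23")
print(proj(c,[.4782,.0137,.045]))
E
```

```text
t 29.88 p [0.514  0.1682 0.1046] yaw -13.78 ydir [-0.173 -0.687 -0.706] F [-0.49 -0.58 -0.14] op 1.002 q [ 0.39  0.46  1.75 -0.61  1.49  0.86]
[321.42100368 254.96585158]
```

View pics/w23.png

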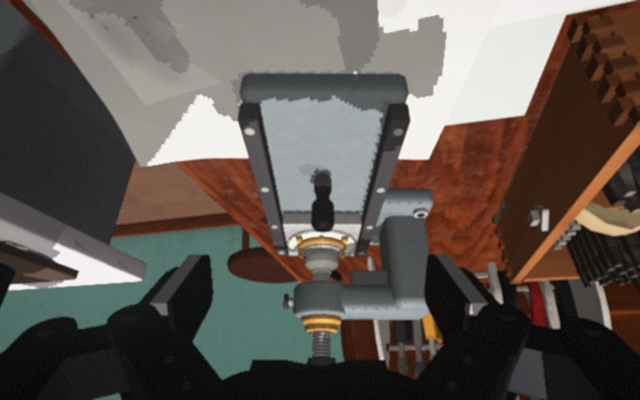

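```bash
python3 - <<'E'
from h import *
c,p,d,s=pickle.load(open("pics/w23.pkl","rb"))
q=cv2.rotate(p[195:320,265:385],cv2.ROTATE_180)
cv2.imwrite('pics/w23z.png',cv2.resize(q,None,fx=4.6,fy=4.6,interpolation=cv2.INTER_CUBIC)[:,:,::-1])
for z in (.035,.041,.043,.0465,.0485,.05): print(z,proj(c,[.4782+.0*.2385,.0137,z]).round(1))
for r in range(225,282,2): print(r,dep(c,d,321,r).round(4))
E
```

```text
0.035 [321.4 244.6]
0.041 [321.4 250.8]
0.043 [321.4 252.9]
0.0465 [321.4 256.5]
0.0485 [321.4 258.7]
0.05 [321.4 260.3]
225 [0.5013 0.1118 0.0615]
227 [0.501  0.1107 0.0624]
229 [0.5003 0.1078 0.0625]
231 [0.4997 0.1052 0.0627]
233 [0.4844 0.0414 0.0357]
235 [0.4834 0.0373 0.0358]
237 [0.4842 0.0403 0.0389]
239 [0.4836 0.038  0.0398]
241 [0.4828 0.0348 0.0402]
243 [0.4823 0.0327 0.0412]
245 [0.4819 0.0308 0.0423]
247 [0.4816 0.0294 0.0436]
249 [0.4807 0.0258 0.044 ]
251 [0.4796 0.0211 0.044 ]
253 [0.4781 0.0149 0.0435]
255 [0.4814 0.0289 0.0507]
257 [0.4811 0.0275 0.052 ]
259 [0.4816 0.0294 0.0544]
261 [0.4811 0.0275 0.0555]
263 [0.4806 0.0252 0.0565]
265 [0.4804 0.0243 0.058 ]
267 [0.4801 0.023  0.0593]
269 [0.48   0.0227 0.061 ]
271 [0.4795 0.0208 0.0621]
273 [0.4797 0.0213 0.0641]
275 [0.4795 0.0208 0.0657]
277 [0.4797 0.0215 0.0676]
279 [0.4792 0.0192 0.0687]
281 [0.4834 0.037  0.0757]
```

View pics/w23z.png

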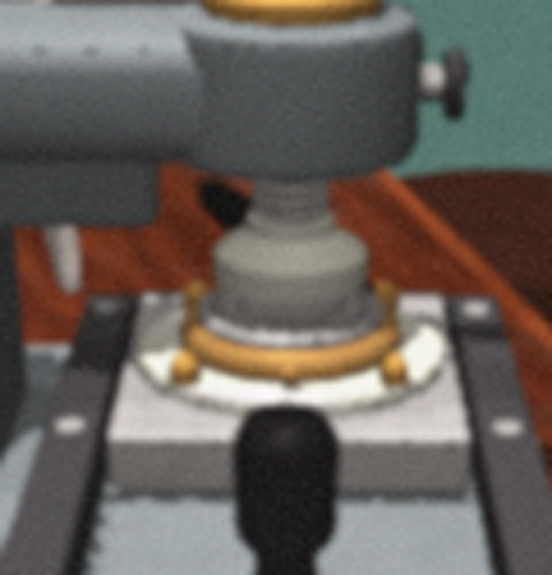

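```bash
python3 - <<'E'
from h import *
c,p,d,s=snap("top","t3")
from plant import ctrl
print(ctrl.sign_off())
E
```

```text
t 29.93 p [0.5143 0.168  0.1053] yaw -13.82 ydir [-0.173 -0.687 -0.706] F [ 0.17  0.81 -0.62] op 0.996 q [ 0.39  0.46  1.75 -0.61  1.49  0.86]
the job is handed in; nothing more can be done
None
```

View pics/t3.png

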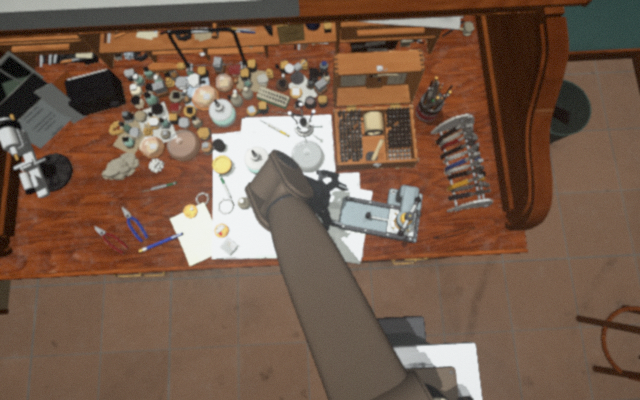

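The watch case is closed and standing in the press, and the job is handed in at about 30 s. I set the case between the four pegs, pushed the shuttle home by its knob and screwed the T-bar down clockwise to its stop. Then I unscrewed it about half a turn.

- **Shuttle home:** it stopped with about 20 N of push, which matches the screw position I measured from the top camera. It had stood about 94.5 mm out at the start, not the full 105 mm.
- **Stop reached:** the T-bar turned about 395°, until the gripper slipped on the hub at about 1.1 N m with the bar about 136 mm high, the height given for the stop. The gripper slipped about 30° on the hub there.
- **Last low camera view:** the back's top measured about 44 mm above the bench, where 43 mm is fully home and 46 mm is proud. The die's lower edge was about 50.5 mm, so the gap is about 6 mm. The ring looked centred and flat between the pegs.
- **Robot clear:** the contact force read about 1 N, which is the sensor's usual noise.

- **Not checked:** the knob measured about 1.5 mm nearer the screw than expected, which I took as measurement error and did not check further. The arm hides the loupe in the final top picture and partly covers the jar and blower, so I did not confirm their positions. I saw no contact with any of the loose things.

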